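Square up a memory module under the inspection camera and lay it on its rest block

ROBOT

A 6-joint arm with a two-finger parallel gripper is mounted at the origin on a cart in front of the work surface, level with it; the furniture and walls round the work are solid. World frame = base frame: x ahead of the robot, y to its left, z up, the work surface at z = 0. Lengths are in m, angles in degrees, forces in N, time in s.
With the tool pointing down it reaches from about 0.325 to 1 m from the base axis. Payload 5.1 kg.
Tool frame: the origin (TCP) lies at the very end of the fingers, on their centre line; the grasp point (between the pads) lies 19 mm behind it; z points along the fingers, y is the line along which they close (so a half turn about z gives the same grasp; the last joint's range is limited). The gripper opens to 85 mm and grips with 20 to 120 N. Pads are 22 mm wide; open, the fingers measure 114 mm over their backs; the gripper's body (76 mm by 85 mm) begins 54 mm behind the grasp point. The pads swing forward as they close: fully open they stand 13 mm farther back than shut.
Start: joints at [69.179, 7.093, 94.555, -0, 78.352, -4.733], TCP at [0.18, 0.625, 0.193] pointing down, gripper open.
Joint ranges: [-149.61, 149.61], [-58.7, 133.49], [1.44, 155.28], [-77.14, 257.14], [18.33, 153.61], [-166.67, 166.67]. Speed limits (degrees/s): [147.25, 147.25, 180, 180, 180, 180].

INTERFACE

Orientations are given as [roll, pitch, yaw] about the fixed x, y, z axes, in that order (R = Rz(yaw) Ry(pitch) Rx(roll)).
In Python, from plant import robot gives the robot as it stands.
- The arm moves only by the tool step_arm, never from a script. Its argument "series" is a list of rows, each a list of 5 numbers: the opening in per cent of the stroke, from 0 (shut) to 100 (fully open), then the shift along the tool's x, y, z in units of 30 mm (1.0 is 30 mm), then the turn about the tool's z in units of 90 degrees (1.0 is 90 degrees). A call has 1 to 5 rows; each row shifts and turns the commanded pose from where the row before left it, along the tool's axes as they then stand; what a row does not reach is not made up. A row lasts 1/10 s, in which the tool goes at most 50 mm and 8.59 degrees, less where a joint would pass 70% of its speed; a pose out of reach is approached as far as the arm can. A call with a number of a shift or a turn outside -1 to 1 is refused whole. A call with a gripper value outside its range is refused whole. The fingers move at their own pace and stop on an object; "force" is the grip in N (left out, the last holds). Time passes only in rows, so rows that do not move let the fingers close. It gives the time, the measured TCP pose, the force, the opening and the grip force at its end, in the units of the state.
- robot.get_state(): the state, without advancing time (a new reading comes with each control period).
- robot.snapshot(name): name is "scene" or "top" or "wrist"; returns a dict with "color" (480x640x3 uint8, red, green, blue), "depth" (480x640 float32, m along the optical axis (not along the pixel's ray), 0 where there is no reading), "fx", "fy", "cx", "cy" (pixels), "origin" and "orientation" of the camera in the world. Camera axes: x right, y down, z forward; pixel columns grow to the right and rows downward; lengths in m; the calibration is good to about 2 mm. A picture is of the moment at which its call begins.
- robot.hand_in(): hands the job in; it is judged then, once.
Trained networks look in the newest picture that a camera, given by its name, has taken for a name from the list of things; names that differ only in an ending like _2 or _b are one class to them, and where a whole thing is asked for, a point or a joint stands for the part that bears it (a point fixed in the world has none). Each returns a list of dicts, best first, with "score" (0 to 1); they miss things now and then, are a little off and sometimes report something else, mostly with a low value. They report only what shows in the picture. A call takes as long as a camera call. They do not tell look-alikes from the thing itself.
- robot.spot_in(camera, target): "centre" ([column, row] in pixels, amid what is visible of it).
The state is a dict: "time": time; "joint_pos": joint angles; "joint_vel": joint speeds; "joint_torque": joint torques, N m; "position": TCP position; "tool_rot": TCP orientation; "force": force on the tool from outside, world axes, zero at the start; "ft_torque": the same for the moment, N m; "grip_width": finger opening in m; "gripper_force": force on a finger pad.
Only numpy, scipy, OpenCV 4.12 (cv2) and the standard library are available. Lean on these libraries where they do the work, as an engineer would, in place of code of your own. Each camera call takes 0.05 s, during which the arm holds its last target. There are 200 camera calls.

TASK

Square up the green memory module, snug in the blue corner of the aluminium tray, lengthwise away from the robot and flat against both fences so that the inspection camera can read it, and let go of it there. Then take it from the corner and set it down gently on the dark rest block, flat, centred and lengthwise. Do not knock the camera that hangs over the corner, and leave the flux tin and the heatsink where they are.

Things in the scene. Friction and masses are not known exactly. Their poses are not given: they have to be found in the camera images.
- module_center (a point): Centre (half-way up) of the loose memory module, green on a black carrier: 30 mm wide (its x), 70 mm long (its y), solid 9 mm high (looks 11), about 30 g. At the start it lies flat on the tray, askew, clear of the fences, its length within about 30 degrees of the tray's x axis. Grasp it across the 30 mm.
- tray: Fixed pale aluminium alignment tray, 200 x 200 mm, floor 8 mm above the desk; origin under the centre of the plate at desk height, x pointing away from the robot (yaw within 10 degrees), y to the left. Two blue fences 14 mm high above the floor stand at its far right.
- corner (a point): Inner corner of the fences on the tray's floor, 75 mm ahead and 60 mm right of the tray's origin, axes as the tray's. Back fence: inner face x = 0, from here 140 mm to the left. Side fence: inner face y = 0, from here only 40 mm toward the robot, so the near 30 mm of a snug module are free on both sides for the fingers. A snug module lies along x, centre at x -0.035, y +0.015.
- camera: White inspection camera on the tray, its column behind; origin = the corner point, axes as the tray's. Its head spans x -0.036 to 0.060, y -0.023 to 0.053, z 0.125 to 0.225 above the tray's floor; a black lens 34 mm across hangs below it at x 0, y 0.015 down to z 0.111. No room there for an upright gripper: lean the tool back toward the robot by 25 to 45 degrees.
- block: Fixed dark grey rest block with a black top, 84 mm long (its x), 42 mm wide (its y), 25 mm high; origin under its centre at desk height; its x axis lies within 25 degrees of straight ahead. It stands to the left of the tray.
- block_top (a point): Centre of the flat top of the rest block, 25 mm above the desk, axes as the block's.
- flux_tin: Loose round white tin with green lid, 50 mm across, 20 mm high, a bystander far right of the tray; origin at the centre of its underside.
- heatsink: Loose finned aluminium heatsink, 40 x 40 x 20 mm, a bystander right of the camera's column; origin at the centre of its underside.
Not all that is in view belongs to the job. Leave any brown or purple look-alike of the part that bears module_center alone.

How it is judged:
By the outcome, as a careful person would: the job done as asked, in the order asked, and still so for the second after the job is handed in, with the robot touching nothing.
It also fails if it takes over 72 s, if anything falls off the work surface, if the arm or the gripper's body presses on something with over 40 N, if the wrist force passes 120 N, or if a joint passes its speed limit or range.

## Working session

There is one attempt and no reset: what is moved stays moved. The work goes in short steps, Python scripts to look and compute and a tool call to move; the robot and the scene stay as the last step left them, time stands still between calls to the robot, and variables do not carry over. Pictures are saved under pics/ and viewed, at most 10 in all, crops included, and the job is handed in when it is done.

Besides the shell and the picture viewer there is one more tool, called after "Call:" by a JSON object that holds its "op" and its "data". step_arm: Moves the arm, as the interface text tells. Shifts and turns lie within -1 to 1; 1 stands for 30 mm of shift or 90 degrees of turn. Its arguments: {"type":"object","properties":{"series":{"type":"array","items":{"type":"array","items":{"type":"number"}}},"force":{"type":"number"}},"required":["series"]}

```bash
mkdir -p pics; cat > h.py <<'E'
import numpy as np, cv2
from scipy.spatial.transform import Rotation as R
from plant import robot
def rot(o):
    o=np.array(o,float)
    return o if o.shape==(3,3) else (R.from_quat(o) if o.size==4 else R.from_euler('xyz',o,degrees=True)).as_matrix()
def ray(s,p):
    d=rot(s['orientation'])@np.array([(p[0]-s['cx'])/s['fx'],(p[1]-s['cy'])/s['fy'],1]); return np.array(s['origin']),d
def at_z(s,p,z):
    o,d=ray(s,p); return o+d*(z-o[2])/d[2]
def deproj(s,p):
    o,d=ray(s,p); return o+d*float(s['depth'][int(round(p[1])),int(round(p[0]))])
def proj(s,X):
    c=rot(s['orientation']).T@(np.array(X)-np.array(s['origin'])); return np.array([s['fx']*c[0]/c[2]+s['cx'],s['fy']*c[1]/c[2]+s['cy']])
def cloud(s):
    v,u=np.mgrid[:480,:640]; z=s['depth']
    c=np.stack([(u-s['cx'])/s['fx']*z,(v-s['cy'])/s['fy']*z,z],-1)
    return c@rot(s['orientation']).T+np.array(s['origin'])
def save(s,n): cv2.imwrite('pics/%s.png'%n,s['color'][...,::-1])
E
python3 - <<'E'
from h import *
print(robot.get_state())
T=['module_center','tray','corner','camera','block','block_top','flux_tin','heatsink']
ims=[]
for n in ['scene','top','wrist']:
    s=robot.snapshot(n); ims.append(s['color']); print(n,s['origin'],s['orientation'],s['fx'],s['cx'],s['cy'])
    for t in T:
        print(t,[(np.round(d['centre']).tolist(),round(d['score'],2),np.round(deproj(s,d['centre']),3).tolist()) for d in robot.spot_in(n,t)[:3]])
    save(s,n+'0')
cv2.imwrite('pics/st.png',cv2.resize(np.vstack([np.hstack(ims[:2])]),(800,300))[...,::-1])
E
```

```text
{'time': 0.0, 'joint_pos': array([ 6.91797284e+01,  7.13324298e+00,  9.46334408e+01,  3.67343202e-04,
        7.83523560e+01, -4.73056369e+00]), 'joint_vel': array([ 0.01116012, -0.04604595,  0.0048568 , -0.00172386, -0.03085796,
       -0.01060188]), 'joint_torque': array([ 6.16290836e-04, -4.23617184e+01, -3.65451765e+01, -2.71583298e-05,
        7.22735233e-03, -8.07581586e-06]), 'position': array([0.17990059, 0.62389289, 0.19196258]), 'tool_rot': array([-1.79881395e+02, -1.01756228e-02,  1.63910207e+02]), 'force': array([ 0.49027515, -0.16562055,  0.10892796]), 'ft_torque': array([-0.04966974, -0.03308799,  0.03437541]), 'gripper_force': 0.0, 'grip_width': 0.0852917047714713}
scene [-0.00255084  0.05721917  0.90614068] [-147.59374817    0.65939344  -90.05450952] 533.1319825830374 318.42065260385294 236.91716589341516
module_center [([223.0, 317.0], 0.67, [0.394, 0.241, 0.013]), ([293.0, 330.0], 0.67, [0.369, 0.112, 0.009]), ([273.0, 248.0], 0.63, [0.538, 0.156, 0.016])]
tray [([304.0, 218.0], 0.89, [0.615, 0.096, 0.008])]
corner [([305.0, 218.0], 0.88, [0.612, 0.095, 0.011])]
cam
[... 632 characters left out ...]
5.0, 215.0], 0.69, [0.595, 0.102, 0.005])]
corner [([326.0, 216.0], 0.79, [0.592, 0.1, 0.008])]
camera [([332.0, 175.0], 0.85, [0.645, 0.083, 0.233]), ([463.0, 172.0], 0.25, [0.7, -0.211, 0.021])]
block [([328.0, 217.0], 0.4, [0.592, 0.096, 0.009])]
block_top [([196.0, 220.0], 0.71, [0.577, 0.396, 0.02])]
flux_tin [([464.0, 170.0], 0.67, [0.707, -0.215, 0.014])]
heatsink [([425.0, 179.0], 0.74, [0.683, -0.127, 0.012]), ([200.0, 224.0], 0.49, [0.567, 0.384, 0.025])]
wrist [0.10174044 0.64713102 0.37571888] [1.61404724e+02 7.68930678e-02 7.39221178e+01] 402.838301859586 316.25496924064 239.89261631531355
module_center []
tray []
corner []
camera []
block []
block_top []
flux_tin []
heatsink []
```

View pics/top0.png

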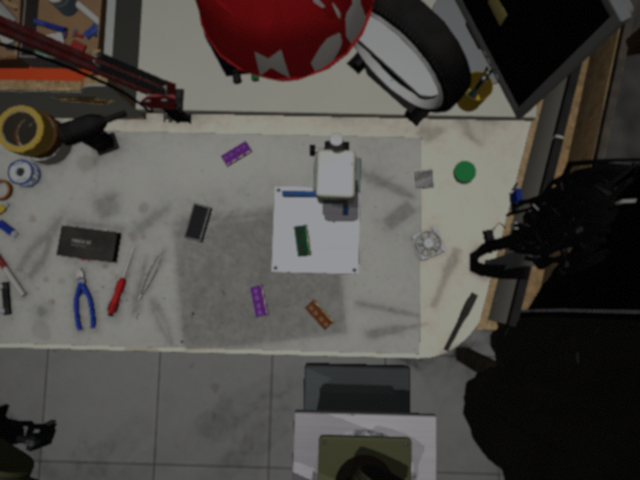

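View pics/scene0.png

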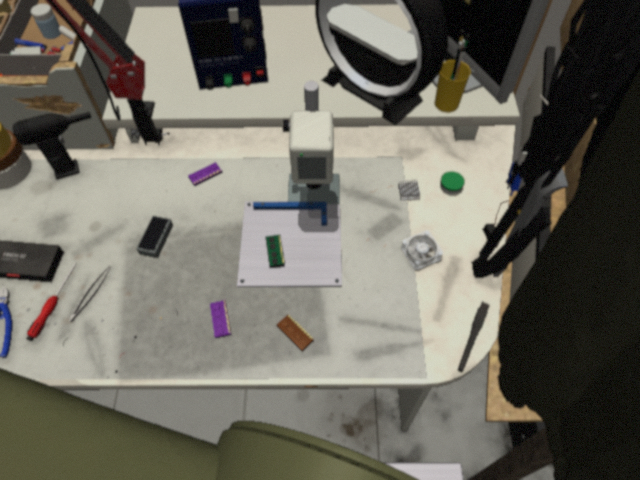

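```bash
cat >> h.py <<'E'
def big(m):
    n,l,st,c=cv2.connectedComponentsWithStats(m.astype(np.uint8)); return l==1+np.argmax(st[1:,4])
def rect(m):
    return cv2.minAreaRect(np.argwhere(m)[:,::-1].astype(np.float32))
def worldrect(s,m,z):
    P=np.argwhere(m)[:,::-1].astype(float)
    X=np.array([at_z(s,p,z)[:2] for p in P])
    (c,(w,h),a)=cv2.minAreaRect((X*1000).astype(np.float32))
    if w<h: a-=90
    while a>90:a-=180
    while a<-90:a+=180
    return np.round([c[0],c[1],max(w,h),min(w,h),a],1)
def green(s,h0=45,h1=90):
    q=cv2.cvtColor(s['color'],cv2.COLOR_RGB2HSV).astype(int); return (q[...,0]>h0)&(q[...,0]<h1)&(q[...,1]>80)&(q[...,2]>40)
def blue(s):
    q=cv2.cvtColor(s['color'],cv2.COLOR_RGB2HSV).astype(int); return (q[...,0]>98)&(q[...,0]<125)&(q[...,1]>110)&(q[...,2]>50)
E
python3 - <<'E'
from h import *
for n,box,bb in [('scene',(225,200,350,300),(130,205,185,265)),('top',(265,180,365,280),(180,195,220,250))]:
    s=robot.snapshot(n); B=np.zeros((480,640),bool); B[box[1]:box[3],box[0]:box[2]]=1
    m=big(green(s)&B); print(n,'module',worldrect(s,m,0.019), 'blue',worldrect(s,big(blue(s)&B),0.022))
    q=cv2.cvtColor(s['color'],cv2.COLOR_RGB2HSV); 
    w=big((q[...,2]>150)&(q[...,1]<40)&B); print('tray',worldrect(s,w,0.008),w.sum(), q[260,300])
    C=np.zeros_like(B);C[bb[1]:bb[3],bb[0]:bb[2]]=1
    k=big((q[...,2]<75)&C); print('block',worldrect(s,k,0.025),k.sum())
    cl=cloud(s); print('depth z: mod',np.median(cl[m][:,2]),'tray',np.median(cl[w][:,2]),'block',np.median(cl[k][:,2]))
E
```

```text
scene module [530.6 153.3  65.4  23.5   9.4] blue [631.5 126.2 145.6  25.   89.5]
tray [545.6 133.9 259.3 227.9  89.5] 7919 [165   6 185]
block [561.2 388.6  86.8  46.2 -13.9] 765
depth z: mod 0.018018563093217477 tray 0.006903175794725658 block 0.02466218480384763
top module [535.4 153.2  62.3  22.2   9.4] blue [641.9 162.3  73.3   6.9 -88.7]
tray [613.3 118.2  14.8   4.7  52.6] 9 [105   7 150]
block [568.8 389.8  80.6  45.  -13.9] 680
depth z: mod 0.018648983842412203 tray 0.005551708375051145 block 0.02490606967287834
```

Call:
{"op": "step_arm", "data": {"series": [[100,0,0,0,-0.09],[100,0,0,0,-0.088],[100,-0.55,-0.95,0,0],[100,-0.55,-0.95,0,0],[100,-0.55,-0.95,0,0]], "force": 30}}

```text
time: 1.95
position: [0.2299, 0.5381, 0.1931]
tool_rot: [-180.0, 0.0, 180.0]
force: [0.8, 0.3, 0.8]
grip_width: 0.0856
gripper_force: 0.0
```

Call:
{"op": "step_arm", "data": {"series": [[100,-0.55,-0.95,0,0],[100,-0.55,-0.95,0,0],[100,-0.55,-0.95,0,0],[100,-0.55,-0.95,0,0],[100,-0.55,-0.95,0,0]]}}

```text
time: 2.45
position: [0.3124, 0.3952, 0.1934]
tool_rot: [180.0, 0.0, 179.9]
force: [0.9, -1.1, 0.2]
grip_width: 0.0852
gripper_force: 0.0
```

Call:
{"op": "step_arm", "data": {"series": [[100,-0.55,-0.95,0,0],[100,-0.55,-0.95,0,0],[100,-0.55,-0.95,0,0],[100,-0.55,-0.95,0,0],[100,-0.55,-0.95,0,0]]}}

```text
time: 2.95
position: [0.3947, 0.2526, 0.1935]
tool_rot: [180.0, 0.0, 179.9]
force: [0.3, 0.9, 0.1]
grip_width: 0.0849
gripper_force: 0.0
```

Call:
{"op": "step_arm", "data": {"series": [[100,-0.55,-0.95,0,0],[100,-0.55,-0.95,0,0],[100,-0.55,-0.95,0,0],[100,-0.55,-0.95,0,0],[60,0,0,0,0]]}}

```text
time: 3.45
position: [0.4614, 0.1371, 0.1934]
tool_rot: [-180.0, 0.0, 179.7]
force: [0.9, 0.2, -1.4]
grip_width: 0.0731
gripper_force: 0.0
```

```bash
python3 - <<'E'
from h import *
s=robot.snapshot('wrist'); save(s,'w1'); st=robot.get_state(); print(st['time'],st['position'],st['tool_rot'],s['origin'],s['orientation'],st['joint_pos'])
B=np.ones((480,640),bool)
for n,t in [('m','module_center'),('b','block_top')]: print(t,[(np.round(d['centre']),round(d['score'],2),deproj(s,d['centre'])) for d in robot.spot_in('wrist',t)])
m=big(green(s)); print('module',worldrect(s,m,0.018),m.sum(),np.median(cloud(s)[m][:,2]))
E
```

```text
3.5 [0.46061609 0.13849042 0.19331811] [ 1.79992367e+02 -2.62579168e-03  1.79746896e+02] [0.37966786 0.13755713 0.37585974] [1.61382864e+02 1.17852680e-01 8.96901067e+01] [ 1.03306596e+01 -1.50091958e+01  1.15492765e+02  8.12125094e-03
  7.95176100e+01 -7.94177134e+01]
module_center [(array([332., 271.]), 0.9, array([0.53167779, 0.15073179, 0.01894828])), (array([443., 118.]), 0.86, array([0.39179225, 0.2457625 , 0.0127444 ])), (array([284.,  91.]), 0.84, array([0.36875568, 0.10951192, 0.01178752]))]
block_top [(array([573., 303.]), 0.62, array([0.5623413 , 0.38363036, 0.02668676]))]
module [534.3 152.1  67.3  26.4  10.6] 1272 0.019991682009414008
```

View pics/w1.png

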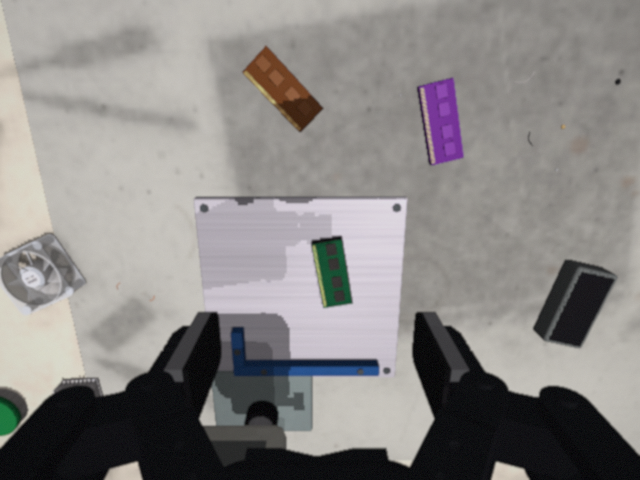

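```bash
cat >> h.py <<'E'
def fences(s,u0,u1,v0,v1):
    b=big(blue(s)); 
    pb=[]; 
    for u in range(u0,u1,3):
        v=np.where(b[:,u])[0]
        if len(v): pb.append((u,v.min()-.5))
    ps=[]
    for v in range(v0,v1,2):
        u=np.where(b[v,:])[0]
        if len(u): ps.append((u.max()+.5,v))
    f=lambda p:np.array([at_z(s,q,0.008)[:2] for q in p])
    B,S=f(pb),f(ps)
    kb=np.polyfit(B[:,1],B[:,0],1); ks=np.polyfit(S[:,0],S[:,1],1)
    y=(ks[0]*kb[1]+ks[1])/(1-ks[0]*kb[0]); x=kb[0]*y+kb[1]
    return dict(corner=(x,y),yaw_b=-np.degrees(np.arctan(kb[0])),yaw_s=np.degrees(np.arctan(ks[0])),res=(np.std(B[:,0]-np.polyval(kb,B[:,1])),np.std(S[:,1]-np.polyval(ks,S[:,0]))))
E
python3 - <<'E'
from h import *
s=robot.snapshot('wrist')
print(fences(s,255,375,333,352))
q=cv2.cvtColor(s['color'],cv2.COLOR_RGB2HSV)
# tray near edge & left edge
g=q[...,2].astype(int)
E=[];
for u in range(215,390,5):
    d=np.diff(cv2.GaussianBlur(s['color'],(3,3),0)[185:210,u].astype(int).sum(1)); E.append(at_z(s,(u,185+np.argmax(d)+.5),0.008)[:2])
E=np.array(E); k=np.polyfit(E[:,1],E[:,0],1); print('near edge yaw',-np.degrees(np.arctan(k[0])),'x',E.mean(0))
for p in [(204,208),(397,208),(387,371)]: print(at_z(s,p,0.008))
# block: top dark region
c=cloud(s); P=c[(abs(c[...,2]-.0265)<.006)&(c[...,1]>.33)&(c[...,1]<.45)&(c[...,0]>.5)&(c[...,0]<.64)]
r=cv2.minAreaRect((P[:,:2]*1000).astype(np.float32)); print('block depth',r,np.median(P[:,2]),len(P))
k=s['color'][250:360,525:625]; cv2.imwrite('pics/crop1.png',np.hstack([cv2.resize(k,(400,440),interpolation=cv2.INTER_CUBIC),cv2.resize(s['color'][225:385,210:355],(399,440),interpolation=cv2.INTER_CUBIC)])[...,::-1])
E
```

```text
Traceback (most recent call last):
  File "h.py", line 48, in fences
    kb=np.polyfit(B[:,1],B[:,0],1); ks=np.polyfit(S[:,0],S[:,1],1)
                                                  ~^^^^^
IndexError: too many indices for array: array is 1-dimensional, but 2 were indexed
```

```bash
sed -i 's/\[...,1\]>110)&(q\[...,2\]>50)/[...,1]>90)\&(q[...,2]>25)/; s/b=big(blue(s)); /b=blue(s); b[:,:u0-40]=0; b[:v0-10]=0; b[:,u1+20:]=0/' h.py
python3 - <<'E'
from h import *
s=robot.snapshot('wrist')
for p in [(237,340),(240,345),(245,365),(300,362)]: print(p,cv2.cvtColor(s['color'],cv2.COLOR_RGB2HSV)[p[1],p[0]],end=' ')
try: print(fences(s,255,375,333,352))
except Exception as e: print(e)
E_=[]
for u in range(215,390,5):
    d=np.diff(cv2.GaussianBlur(s['color'],(3,3),0)[185:210,u].astype(int).sum(1)); E_.append(at_z(s,(u,185+np.argmax(d)+.5),0.008)[:2])
E=np.array(E_); k=np.polyfit(E[:,1],E[:,0],1); print('near edge yaw',-np.degrees(np.arctan(k[0])),'x',E.mean(0))
for p in [(204,208),(397,208),(387,371)]: print(at_z(s,p,0.008))
c=cloud(s); P=c[(abs(c[...,2]-.0265)<.006)&(c[...,1]>.33)&(c[...,1]<.45)&(c[...,0]>.5)&(c[...,0]<.64)]
r=cv2.minAreaRect((P[:,:2]*1000).astype(np.float32)); print('block depth',r,np.median(P[:,2]),len(P))
k=s['color'][250:360,525:625]; cv2.imwrite('pics/crop1.png',np.hstack([cv2.resize(k,(400,440),interpolation=cv2.INTER_CUBIC),cv2.resize(s['color'][225:385,210:355],(399,440),interpolation=cv2.INTER_CUBIC)])[...,::-1])
E
```

```text
(237, 340) [132  85  15] (240, 345) [150  57   9] (245, 365) [70 48 16] (300, 362) [111 106  58] too many indices for array: array is 1-dimensional, but 2 were indexed
near edge yaw 0.3593134348839311 x [0.46336196 0.12457017]
[0.47001596 0.03443272 0.008     ]
[0.47004176 0.21546297 0.008     ]
[0.65106484 0.21613782 0.008     ]
block depth ((569.168212890625, 392.1291198730469), (43.80162811279297, 83.8067626953125), 76.68315887451172) 0.02635482505535558 3525
```

View pics/crop1.png

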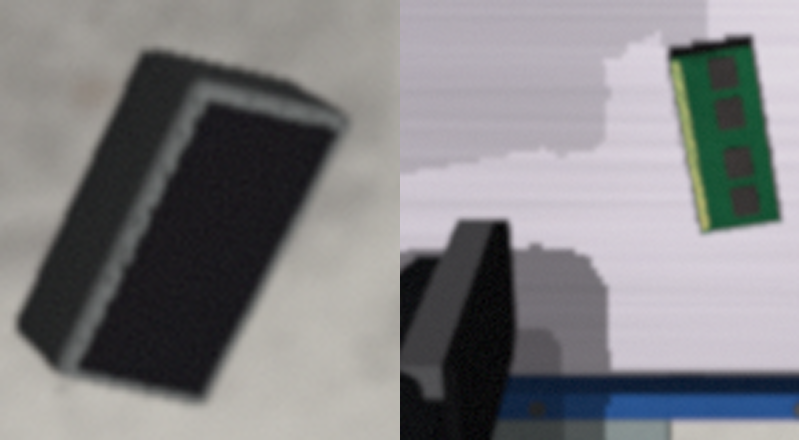

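Call:
{"op": "step_arm", "data": {"series": [[60,-0.82,0.14,0.6,0],[60,-0.83,0.14,0.8,0],[60,0,0,1,-0.06],[60,0,0,1,-0.06],[60,0,0,0.6,0]]}}

```text
time: 4.2
position: [0.5077, 0.149, 0.0704]
tool_rot: [180.0, -0.2, -169.1]
force: [0.4, -0.8, -0.1]
grip_width: 0.0514
gripper_force: 0.0
```

```bash
cat >> h.py <<'E'
def mod(s,ztop=0.019):
    """module footprint: green+gold+black carrier, via depth band above the tray floor around the green blob"""
    m=big(green(s,40,95)); q=cv2.cvtColor(s['color'],cv2.COLOR_RGB2HSV).astype(int)
    gold=(q[...,0]>18)&(q[...,0]<45)&(q[...,1]>60)
    near=cv2.dilate(m.astype(np.uint8),np.ones((9,9)))>0
    mm=m|(gold&near)
    mm=cv2.morphologyEx(mm.astype(np.uint8),cv2.MORPH_CLOSE,np.ones((9,9)))>0
    return worldrect(s,mm,ztop), np.median(cloud(s)[m][:,2])
E
python3 - <<'E'
from h import *
st=robot.get_state(); print(st['time'],st['position'],st['tool_rot'],st['grip_width'])
s=robot.snapshot('wrist'); save(s,'w2'); print(mod(s))
class S(dict):pass
w1=dict(s); w1['color']=cv2.imread('pics/w1.png')[...,::-1]; w1['origin']=[0.37966786,0.13755713,0.37585974]; w1['orientation']=[161.382864,0.11785268,89.6901067]
try: print(fences(w1,255,375,333,352))
except Exception as e: print(e)
print(mod(w1)[0])
cv2.imwrite('pics/w2s.png',s['color'][...,::-1])
Rt=rot(st['tool_rot'])
for n in ['top','scene']:
    c=cloud(robot.snapshot(n)).reshape(-1,3); L=(c-st['position'])@Rt
    for h in range(20,240,20):
        k=L[(L[:,2]<-h/1000)&(L[:,2]>-(h+20)/1000)&(abs(L[:,0])<.12)&(abs(L[:,1])<.1)]
        k=k[c[(L[:,2]<-h/1000)&(L[:,2]>-(h+20)/1000)&(abs(L[:,0])<.12)&(abs(L[:,1])<.1)][:,2]>.05] 
        if len(k)>3: print(n,h,len(k),np.round(k[:,:2].min(0),3),np.round(k[:,:2].max(0),3))
E
```

```text
4.2 [0.5076515  0.14896584 0.07043039] [ 179.99092456   -0.21231774 -169.06716368] 0.05144793823369544
(array([534.5, 151.6,  67.1,  28.1,   9.8]), np.float64(0.02002005230975959))
{'corner': (np.float64(0.6390760328946814), np.float64(0.05988629195577429)), 'yaw_b': np.float64(-0.5731016626351836), 'yaw_s': np.float64(2.7061814146051817), 'res': (np.float64(0.0003498811874616439), np.float64(0.0002697267307283108))}
[534.  150.9  67.2  27.7   9.8]
top 60 9 [-0.09  -0.092] [-0.078 -0.052]
top 80 30 [-0.094 -0.1  ] [-0.075 -0.052]
top 100 37 [-0.087 -0.1  ] [ 0.013 -0.053]
top 120 70 [-0.087 -0.098] [ 0.014 -0.054]
top 140 194 [-0.12 -0.1 ] [ 0.014 -0.052]
top 160 404 [-0.12 -0.1 ] [0.038 0.011]
top 180 12 [ 0.033 -0.018] [0.038 0.017]
top 200 23 [ 0.033 -0.016] [0.038 0.019]
top 220 13 [ 0.034 -0.013] [0.037 0.014]
scene 100 10 [-0.077 -0.099] [-0.074 -0.096]
scene 120 49 [-0.079 -0.1  ] [-0.073 -0.088]
scene 140 79 [-0.107 -0.1  ] [-0.072 -0.087]
scene 160 133 [-0.12 -0.1 ] [-0.078 -0.087]
```

View pics/w2.png

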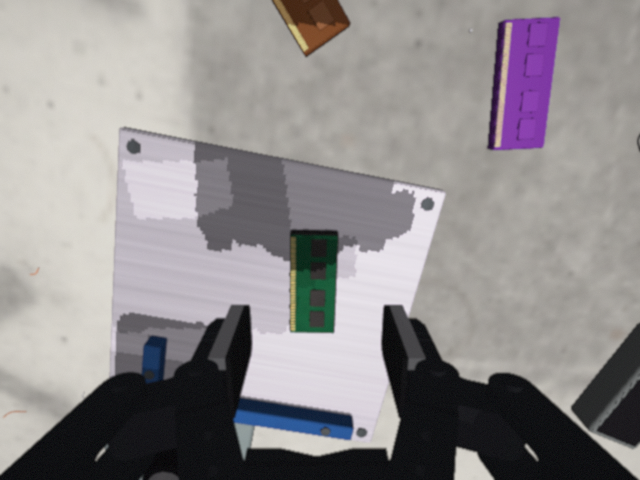

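Call:
{"op": "step_arm", "data": {"series": [[55,-0.1,-0.07,0.7,0.01],[55,0,0,0.7,0],[55,0,0,0.4,0],[55,0,0,0.2,0],[55,0,0,0,0]]}}

```text
time: 4.85
position: [0.5129, 0.1467, 0.0134]
tool_rot: [180.0, -0.0, -170.2]
force: [-1.3, -0.8, 0.2]
grip_width: 0.0471
gripper_force: 0.0
```

Call:
{"op": "step_arm", "data": {"series": [[25,0,0,0,0],[20,0,0,0,0],[15,0,0,0,0],[15,0,0,0,0],[15,0,0,0,0]], "force": 25}}

```text
time: 5.35
position: [0.5131, 0.1465, 0.0135]
tool_rot: [-180.0, 0.0, -170.2]
force: [0.1, 0.4, 0.5]
grip_width: 0.0131
gripper_force: 0.0
```

Call:
{"op": "step_arm", "data": {"series": [[55,0,0,0,0],[55,0,0,0,0],[55,0,0,0,0],[55,0,0,0.15,0],[55,0,0,0,0]]}}

```text
time: 5.85
position: [0.5123, 0.1464, 0.0079]
tool_rot: [-180.0, -0.1, -170.2]
force: [0.6, -0.0, -1.1]
grip_width: 0.0469
gripper_force: 0.0
```

Call:
{"op": "step_arm", "data": {"series": [[30,0,0,0,0],[20,0,0,0,0],[20,0,0,0,0],[20,0,0,0,0],[20,0,0,0,0]]}}

```text
time: 6.35
position: [0.513, 0.1465, 0.0088]
tool_rot: [180.0, 0.0, -170.2]
force: [-0.4, -0.5, -0.4]
grip_width: 0.0172
gripper_force: 0.0
```

```bash
python3 - <<'E'
from h import *
st=robot.get_state(); print(st['position'],st['tool_rot'],st['grip_width'],st['gripper_force'])
s=robot.snapshot('wrist'); save(s,'w3'); print(mod(s))
E
```

```text
[0.51299996 0.14653314 0.00882313] [ 1.79999369e+02  8.33824078e-03 -1.70171904e+02] 0.01718487414644107 0.0
(array([534.9, 151.6,  67.1,  28.5,   9.9]), np.float64(0.020054168902803315))
```

View pics/w3.png

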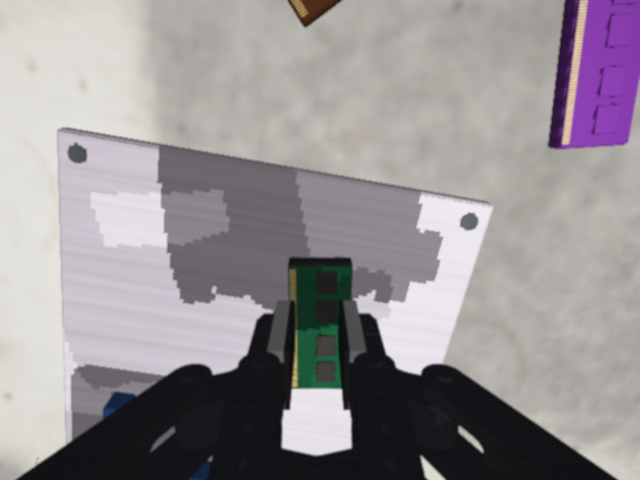

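```bash
python3 - <<'E'
from h import *
st=robot.get_state(); s=robot.snapshot('wrist'); c=cloud(s); p=st['position']
print('tcp px',proj(s,p),'grasp px',proj(s,p+[0,0,.019]))
for u in [280,287,291,297,320,338,346,350,356]:
    print(u,[(v,np.round((c[v,u]-p)*1000).astype(int).tolist()) for v in (310,340,370,395,405)])
E
```

```text
tcp px [317.0925224 278.9689906] grasp px [317.12773898 296.32643684]
280 [(310, [-8, -15, 51]), (340, [-8, -14, 71]), (370, [-9, -12, 86]), (395, [-1, -11, 87]), (405, [4, -10, 86])]
287 [(310, [-8, -13, 50]), (340, [-9, -11, 71]), (370, [-3, -10, 78]), (395, [7, -9, 78]), (405, [11, -8, 77])]
291 [(310, [-9, -11, 51]), (340, [-5, -10, 65]), (370, [4, -8, 68]), (395, [12, -7, 72]), (405, [77, -1, 1])]
297 [(310, [12, -8, 11]), (340, [29, -5, 11]), (370, [46, -2, 11]), (395, [70, 1, 0]), (405, [76, 2, 1])]
320 [(310, [10, 3, 12]), (340, [27, 6, 11]), (370, [44, 9, 12]), (395, [67, 13, 1]), (405, [75, 15, 0])]
338 [(310, [-6, 7, 40]), (340, [5, 9, 44]), (370, [42, 18, 12]), (395, [65, 23, 1]), (405, [73, 24, 0])]
346 [(310, [-12, 9, 51]), (340, [-13, 7, 72]), (370, [-5, 8, 76]), (395, [3, 10, 78]), (405, [8, 11, 77])]
350 [(310, [-13, 10, 51]), (340, [-12, 8, 71]), (370, [-7, 9, 79]), (395, [0, 10, 82]), (405, [3, 11, 83])]
356 [(310, [-13, 12, 51]), (340, [-13, 10, 72]), (370, [-14, 8, 88]), (395, [-13, 8, 98]), (405, [-16, 6, 105])]
```

```bash
python3 - <<'E'
from h import *
st=robot.get_state(); s=robot.snapshot('wrist'); c=(cloud(s)-st['position'])*1000; c=c@rot([0,0,-9.8]).T
m=(abs(c[...,0])<30)&(abs(c[...,1])<30)&(c[...,2]>18)
k=c[m]; o=np.argsort(k[:,2])[:400:25]; print(np.round(k[o]).astype(int).tolist())
vu=np.argwhere(m); print(vu[o].tolist())
for n in ['scene','top']:
    t=robot.snapshot(n); print(n,[np.round(proj(t,st['position']+np.array([0,0,h]))).tolist() for h in (0,.05,.1)])
    d=(cloud(t)-st['position'])*1000; k=d[(abs(d[...,0])<40)&(abs(d[...,1])<70)&(d[...,2]>18)]; print(len(k), np.round(k[np.argsort(k[:,2])[:60:6]]).astype(int).tolist())
    a,b=proj(t,st['position']); a,b=int(a),int(b); cv2.imwrite('pics/%s4.png'%n,cv2.resize(t['color'][b-75:b+75,a-100:a+100],(800,600),interpolation=cv2.INTER_CUBIC)[...,::-1])
E
```

```text
[[-4, 8, 39], [-1, -9, 41], [5, 8, 43], [-11, -14, 43], [9, -9, 44], [-11, 11, 44], [-10, -9, 45], [9, -9, 45], [-11, -9, 46], [-11, -13, 46], [-5, -9, 46], [-11, -12, 47], [-11, 15, 47], [-11, 14, 47], [-11, -14, 47], [-10, 9, 48]]
[[310, 338], [320, 295], [335, 338], [300, 281], [344, 295], [301, 346], [304, 294], [346, 295], [303, 293], [302, 283], [316, 294], [304, 284], [304, 356], [304, 355], [305, 280], [306, 341]]
scene [[277.0, 261.0], [275.0, 247.0], [273.0, 233.0]]
1776 [[0, 42, 313], [1, 42, 323], [26, 46, 327], [6, 43, 329], [-15, 39, 332], [11, -39, 334], [9, 43, 337], [-10, 40, 339], [24, 21, 341], [0, 42, 342]]
top [[305.0, 250.0], [303.0, 249.0], [301.0, 247.0]]
3135 [[2, -63, 127], [2, -61, 131], [18, -58, 133], [20, -54, 134], [16, -56, 135], [1, -57, 137], [6, -59, 138], [7, -59, 140], [-37, 8, 179], [-37, -3, 190]]
```

View pics/scene4.png

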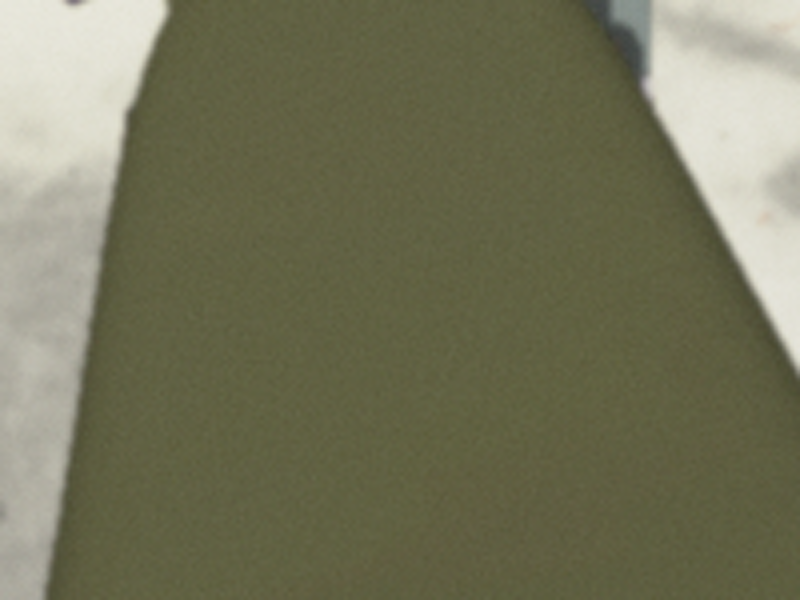

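The fingertips sit about 40 mm above the reported TCP, both in depth and by the finger gap. That explains the empty grasp, so I'll open and go down with the force in view.

Call:
{"op": "step_arm", "data": {"series": [[50,0,0,0,0],[50,0,0,0,0],[50,0,0,0.5,0],[50,0,0,0.5,0],[50,0,0,0,0]]}}

```text
time: 7.1
position: [0.5098, 0.1459, -0.025]
tool_rot: [-180.0, -0.4, -170.2]
force: [-0.7, 0.3, -0.3]
grip_width: 0.0426
gripper_force: 0.0
```

```bash
cat >> h.py <<'E'
def tips():
    st=robot.get_state(); s=robot.snapshot('wrist'); c=(cloud(s)-st['position'])
    L=c@rot(st['tool_rot'])*1000  # tool frame, z down
    d=s['color'].astype(int); dark=(d.max(2)<110)&(d.max(2)-d.min(2)<25)
    m=(abs(L[...,0])<14)&(abs(L[...,1])<50)&(-L[...,2]>14)&(-L[...,2]<60)&dark&(c[...,2]+st['position'][2]>.022)
    for sg in (-1,1):
        k=L[m&(L[...,1]*sg>0)]; k=k[np.argsort(-k[:,2])]
        print('finger',sg,'n',len(k),'lowest z above tcp',np.round(-k[:60:15,2],1),'y',np.round(k[:60:15,1],1),'world z',np.round(st['position'][2]*1000-k[0,2],1),'x',np.round(k[:60:15,0],1))
    print(st['position'],st['force'],st['grip_width'],st['time'])
    return s
E
python3 -c "
from h import *
tips()"
```

```text
finger -1 n 854 lowest z above tcp [46.9 47.3 47.7 48. ] y [-24.9 -26.3 -24.7 -23.6] world z 21.9 x [10.8 11.  10.8 10.9]
finger 1 n 881 lowest z above tcp [46.9 47.1 47.2 47.5] y [20.9  1.   6.   3.4] world z 21.9 x [10.4  4.1  1.6  0. ]
[ 0.50983172  0.14594691 -0.02495304] [-0.66524841  0.26804936 -0.27817595] 0.04259303272296168 7.1
```

Call:
{"op": "step_arm", "data": {"series": [[50,0,0,0.12,0],[50,0,0,0.12,0],[35,0,0,0,0],[28,0,0,0,0],[25,0,0,0,0]], "force": 25}}

```text
time: 7.65
position: [0.5132, 0.1465, -0.0282]
tool_rot: [-180.0, 0.0, -170.2]
force: [1.4, 0.2, -0.6]
grip_width: 0.0289
gripper_force: 24.9
```

Call:
{"op": "step_arm", "data": {"series": [[25,0,0,0,0],[25,0,0,0,0]]}}

```text
time: 7.85
position: [0.513, 0.1465, -0.0284]
tool_rot: [-180.0, 0.0, -170.2]
force: [0.3, 0.1, -0.1]
grip_width: 0.0293
gripper_force: 24.9
```

Call:
{"op": "step_arm", "data": {"series": [[25,0,0,-0.3,0],[25,0,0,-0.7,0],[25,0,0,-1,0.055],[25,0,0,-1,0.054],[25,0,0,-1,0]]}}

```text
time: 8.35
position: [0.5129, 0.1465, 0.0934]
tool_rot: [180.0, 0.0, 179.9]
force: [0.7, -0.6, -0.6]
grip_width: 0.0292
gripper_force: 24.9
```

Call:
{"op": "step_arm", "data": {"series": [[25,0,0,-1,0],[25,0,0,-1,0],[25,0,0,-0.6,0],[25,0,0,0,0],[25,0,0,0,0]]}}

```text
time: 8.85
position: [0.5128, 0.1465, 0.1696]
tool_rot: [180.0, 0.0, -180.0]
force: [1.0, -0.2, -0.4]
grip_width: 0.029
gripper_force: 24.9
```

```bash
python3 - <<'E'
from h import *
s=tips(); save(s,'w5')
print(mod(s,.21)); 
E
```

```text
finger -1 n 1816 lowest z above tcp [39.5 40.8 41.2 41.5] y [-12.6 -12.1  -5.8  -6.2] world z 209.2 x [11.2 11.8 12.  11.8]
finger 1 n 2296 lowest z above tcp [39.1 40.2 40.7 41. ] y [2.7 6.2 5.4 5.8] world z 208.8 x [11.5 12.  12.2 12. ]
[0.51281102 0.14651367 0.16962665] [ 0.98071496 -0.16490827 -0.42958801] 0.029026443602080655 8.85
(array([5.514e+02, 1.474e+02, 5.280e+01, 2.880e+01, 2.000e-01]), np.float64(0.21825960154288573))
```

View pics/w5.png

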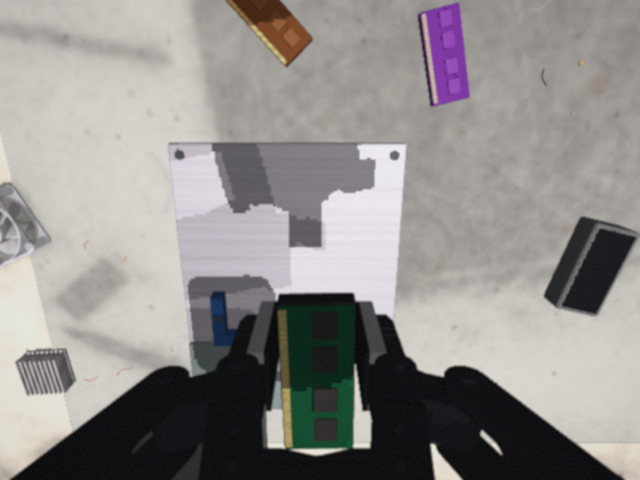

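```bash
python3 - <<'E'
from h import *
s=robot.snapshot('wrist'); 
q=cv2.cvtColor(s['color'],cv2.COLOR_RGB2HSV).astype(int)
for v in range(296,328,4):
    print(v,[tuple(q[v,u]) for u in range(205,236,1)][8:28:2])
print('col234',[(v,tuple(q[v,234])) for v in range(318,350,2)])
B=blue(s)|((q[...,0]>98)&(q[...,0]<135)&(q[...,1]>90)&(q[...,2]>8)); B[:, :205]=0;B[:,242:]=0;B[:285]=0;B[352:]=0
S=[]
for v in range(298,322,2):
    u=np.where(B[v])[0]; S.append((u.min()-.5,u.max()+.5,v))
print(S)
for z in (.008,.022): print(z,[np.round(at_z(s,(b,v),z)[:2],4).tolist() for a,b,v in S[::4]],'outer',[np.round(at_z(s,(a,v),z)[:2],4).tolist() for a,b,v in S[::4]])
T=[(u,np.where(B[:,u])[0].min()-.5,np.where(B[:,u])[0].max()+.5) for u in range(230,242,2)]
print(T); print([np.round(at_z(s,(u,a),.008)[:2],4).tolist() for u,a,b in T],[np.round(at_z(s,(u,b),.022)[:2],4).tolist() for u,a,b in T])
g=cv2.GaussianBlur(s['color'],(3,3),0).astype(int).sum(2)
E=np.array([at_z(s,(u,130+np.argmax(np.diff(g[130:152,u]))+.5),.008)[:2] for u in list(range(185,210,4))+list(range(370,398,4))])
k=np.polyfit(E[:,1],E[:,0],1); print('near',np.polyval(k,.125),-np.degrees(k[0]))
L=np.array([at_z(s,(150+np.argmax(np.diff(g[v,150:195]))+.5,v),.008)[:2] for v in range(165,270,6)]); k=np.polyfit(L[:,0],L[:,1],1);print('right edge y at .56',np.polyval(k,.56),np.degrees(k[0]))
L=np.array([at_z(s,(385+np.argmin(np.diff(g[v,385:415]))+.5,v),.008)[:2] for v in range(165,270,6)]); k=np.polyfit(L[:,0],L[:,1],1);print('left edge y at .56',np.polyval(k,.56),np.degrees(k[0]))
E
```

```text
296 [(np.int64(111), np.int64(157), np.int64(57)), (np.int64(107), np.int64(185), np.int64(55)), (np.int64(108), np.int64(174), np.int64(57)), (np.int64(108), np.int64(174), np.int64(57)), (np.int64(109), np.int64(187), np.int64(56)), (np.int64(110), np.int64(173), np.int64(53)), (np.int64(123), np.int64(28), np.int64(91)), (np.int64(140), np.int64(12), np.int64(126)), (np.int64(140), np.int64(12), np.int64(126)), (np.int64(137), np.int64(14), np.int64(127))]
300 [(np.int64(109), np.int64(171), np.int64(73)), (np.int64(108), np.int64(187), np.int64(71)), (np.int64(107), np.int64(183), np.int64(71)), (np.int64(108), np.int64(186), np.int64(70)), (np.int64(108), np.int64(180), np.int64(65)), (np.int64(108), np.int64(177), np.int64(52)), (np.int64(118), np.int64(35), np.int64(87)), (np.int64(137), np.int64(14), np.int64(125)), (np.int64(141), np.int64(14), np.int64(128)), (np.int64(146), np.int64(14), np.int64(126))]
304 [(np.int64(108), np.int64(175), np.int64(93)), (np.int64(108), np.int64(179), np.int64(94)), (np.int64(107), np.int64(185), np.int64(91)), (np.int64(107), np.int64(188)
[... 3749 characters left out ...]
.5), 310), (np.float64(210.5), np.float64(225.5), 312), (np.float64(210.5), np.float64(225.5), 314), (np.float64(211.5), np.float64(225.5), 316), (np.float64(211.5), np.float64(225.5), 318), (np.float64(211.5), np.float64(225.5), 320)]
0.008 [[0.6033, 0.0583], [0.6118, 0.0586], [0.6203, 0.059]] outer [[0.6034, 0.046], [0.6118, 0.0453], [0.6203, 0.0446]]
0.022 [[0.5963, 0.0619], [0.6044, 0.0622], [0.6126, 0.0625]] outer [[0.5963, 0.0501], [0.6044, 0.0494], [0.6126, 0.0488]]Traceback (most recent call last):
  File "<stdin>", line 13, in <module>
    return umr_minimum(a, axis, None, out, keepdims, initial, where)
ValueError: zero-size array to reduction operation minimum which has no identity
```

```bash
python3 - <<'E'
from h import *
s=robot.snapshot('wrist')
for p in [(226,300),(226.5,322),(234,330.5)]: print(p,at_z(s,p,.008))
g=cv2.GaussianBlur(s['color'],(3,3),0).astype(int).sum(2)
E=np.array([at_z(s,(u,130+np.argmax(np.diff(g[130:152,u]))+.5),.008)[:2] for u in list(range(185,210,4))+list(range(370,398,4))])
k=np.polyfit(E[:,1],E[:,0],1); print('near',np.polyval(k,.125),-np.degrees(k[0]))
L=np.array([at_z(s,(385+np.argmin(np.diff(g[v,385:415]))+.5,v),.008)[:2] for v in range(165,270,6)]); k=np.polyfit(L[:,0],L[:,1],1);print('left edge y at .56',np.polyval(k,.56),np.degrees(k[0]))
E
```

```text
(226, 300) [0.60456769 0.0605909  0.008     ]
(226.5, 322) [0.62803297 0.05942369 0.008     ]
(234, 330.5) [0.63733475 0.06604341 0.008     ]
near 0.4624373638587774 0.34149311344077626
left edge y at .56 0.22003452839553037 -0.4941576403241209
```

Call:
{"op": "step_arm", "data": {"series": [[25,-0.1,-0.75,0.5,0],[25,-0.1,-0.75,1,0],[25,0,-0.75,1,0],[25,0,0,1,0],[25,0,0,1,0]]}}

```text
time: 9.5
position: [0.5178, 0.0782, 0.032]
tool_rot: [-180.0, -0.1, 179.9]
force: [0.5, 0.6, -0.5]
grip_width: 0.0291
gripper_force: 24.9
```

Call:
{"op": "step_arm", "data": {"series": [[25,0,0,1,0],[25,0,0,0.5,0],[25,0,0,0.3,0],[25,0,0,0.15,0],[25,0,0,0,0]]}}

```text
time: 10.0
position: [0.5193, 0.0791, -0.0237]
tool_rot: [-180.0, 0.0, -180.0]
force: [-0.0, 0.3, -0.4]
grip_width: 0.0292
gripper_force: 25.0
```

Call:
{"op": "step_arm", "data": {"series": [[25,-0.3,0,0.11,0],[25,-0.4,0,0,0],[25,-0.3,0,0,0],[25,-0.15,0,0,0],[25,0,0,0,0]]}}

```text
time: 10.5
position: [0.5547, 0.079, -0.0268]
tool_rot: [180.0, 0.1, -180.0]
force: [0.9, -0.2, -1.2]
grip_width: 0.0291
gripper_force: 25.0
```

Call:
{"op": "step_arm", "data": {"series": [[25,0,-0.08,0,0],[25,0,-0.04,0,0],[25,0,0,0,0]]}}

```text
time: 10.8
position: [0.5531, 0.0755, -0.0274]
tool_rot: [180.0, -0.0, -180.0]
force: [-0.2, -0.0, -1.8]
grip_width: 0.0292
gripper_force: 25.0
```

Call:
{"op": "step_arm", "data": {"series": [[25,0,-0.03,0,0],[25,0,0,0,0]]}}

```text
time: 11.0
position: [0.553, 0.0753, -0.0274]
tool_rot: [179.9, -0.0, -180.0]
force: [-0.8, 4.7, -0.7]
grip_width: 0.029
gripper_force: 25.4
```

Call:
{"op": "step_arm", "data": {"series": [[25,0,-0.03,0,0],[25,0,0,0,0]]}}

```text
time: 11.2
position: [0.553, 0.0751, -0.0274]
tool_rot: [179.9, -0.0, -180.0]
force: [-1.0, 8.0, -2.0]
grip_width: 0.029
gripper_force: 25.9
```

Call:
{"op": "step_arm", "data": {"series": [[25,0,-0.03,0,0],[25,0,0,0,0]]}}

```text
time: 11.4
position: [0.5529, 0.0749, -0.0274]
tool_rot: [179.8, -0.0, -180.0]
force: [-1.5, 10.0, 0.7]
grip_width: 0.0292
gripper_force: 26.5
```

Call:
{"op": "step_arm", "data": {"series": [[25,0,0.05,0.03,0],[25,0,0,0.02,0],[45,0,0,0,0],[50,0,0,0,0],[50,0,0,0,0]]}}

```text
time: 11.9
position: [0.5536, 0.0737, -0.0287]
tool_rot: [-180.0, 0.0, -180.0]
force: [-0.0, -0.1, -0.9]
grip_width: 0.0425
gripper_force: 0.0
```

Call:
{"op": "step_arm", "data": {"series": [[50,0.4,0,0,0],[50,0.7,0,0,0],[50,0.7,0,0,0],[10,0.2,0,0,0],[0,0,0,0,0]]}}

```text
time: 12.4
position: [0.4924, 0.0741, -0.029]
tool_rot: [-180.0, -0.0, -180.0]
force: [-0.7, -0.1, 0.9]
grip_width: 0.0144
gripper_force: 0.0
```

Call:
{"op": "step_arm", "data": {"series": [[0,0,0,0,0],[0,0,0,0,0],[0,0,0,0,0]]}}

```text
time: 12.7
position: [0.4943, 0.0742, -0.0285]
tool_rot: [-180.0, 0.0, -180.0]
force: [-1.7, -0.4, -0.6]
grip_width: 0.0001
gripper_force: 0.0
```

```bash
python3 - <<'E'
from h import *
s=tips(); save(s,'w6'); print(mod(s)); 
t=robot.snapshot('top'); save(t,'top6')
E
```

```text
finger -1 n 512 lowest z above tcp [50.6 50.9 51.2 51.5] y [-10.7  -3.  -13.3 -13.6] world z 22.1 x [ 6.9 10.8  7.2  6.6]
finger 1 n 484 lowest z above tcp [50.5 50.9 51.2 51.5] y [ 3.6 11.8  9.9 11.7] world z 22.0 x [11.   7.1  6.8  6.1]
[ 0.49432109  0.07417762 -0.02851893] [-1.65504315 -0.40440697 -0.56726908] 6.0962312220832274e-05 12.7
(array([549.2,  73.2,  12.5,   5.9,  -6.8]), np.float64(0.020235864327742686))
```

View pics/w6.png

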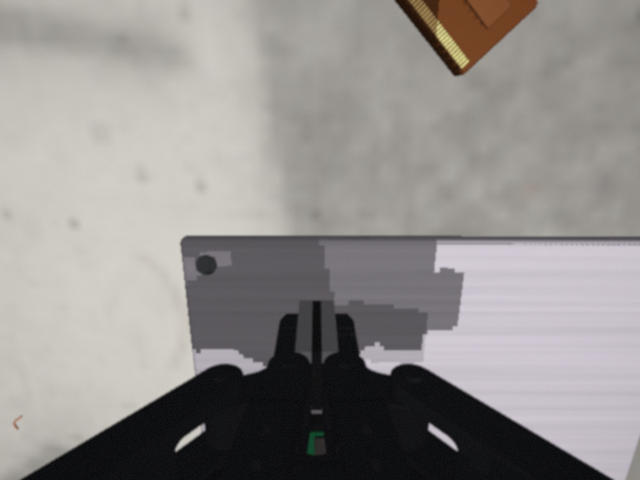

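Call:
{"op": "step_arm", "data": {"series": [[0,0,0.04,-0.07,0],[0,-0.5,0,0,0],[0,-0.4,0,0,0],[0,-0.2,0,0,0],[0,-0.2,0,0,0]]}}

```text
time: 13.3
position: [0.5328, 0.0754, -0.0267]
tool_rot: [180.0, -0.0, -180.0]
force: [-0.2, -0.3, -0.2]
grip_width: 0.0002
gripper_force: 0.2
```

Call:
{"op": "step_arm", "data": {"series": [[0,-0.2,0,0,0],[0,-0.2,0,0,0],[0,-0.15,0,0,0],[0,-0.1,0,0,0],[0,0,0,0,0]]}}

```text
time: 13.8
position: [0.5524, 0.0754, -0.0266]
tool_rot: [-180.0, 0.0, -180.0]
force: [-0.7, 0.3, 0.2]
grip_width: -0.0003
gripper_force: 0.0
```

Call:
{"op": "step_arm", "data": {"series": [[0,-0.05,0,0,0],[0,-0.04,0,0,0],[0,0,0,0,0]]}}

```text
time: 14.1
position: [0.5543, 0.0755, -0.0268]
tool_rot: [180.0, -0.0, -180.0]
force: [-1.4, 0.8, 0.2]
grip_width: 0.0001
gripper_force: 0.4
```

Call:
{"op": "step_arm", "data": {"series": [[0,-0.03,0,0,0],[0,0,0,0,0]]}}

```text
time: 14.3
position: [0.5545, 0.0755, -0.0269]
tool_rot: [180.0, -0.1, -180.0]
force: [-4.7, -0.8, 2.2]
grip_width: 0.0
gripper_force: 2.2
```

Call:
{"op": "step_arm", "data": {"series": [[0,-0.03,0,0,0],[0,0,0,0,0]]}}

```text
time: 14.5
position: [0.5546, 0.0755, -0.027]
tool_rot: [-180.0, -0.3, -180.0]
force: [-7.0, 0.5, 5.6]
grip_width: -0.0001
gripper_force: 3.8
```

Call:
{"op": "step_arm", "data": {"series": [[0,0.3,0,0,0],[0,0.8,0,-0.2,0],[0,0.5,0.5,-1,0],[0,0,0.8,-1,0],[0,0,0.8,-1,0]]}}

```text
time: 15.0
position: [0.5081, 0.1387, 0.0703]
tool_rot: [180.0, 0.1, 180.0]
force: [0.3, 0.8, -0.5]
grip_width: -0.0
gripper_force: 0.0
```

Call:
{"op": "step_arm", "data": {"series": [[30,0,0.3,-1,0],[30,0,0,-1,0],[30,0,0,-1,0],[30,0,0,-0.4,0],[30,0,0,0,0]]}}

```text
time: 15.5
position: [0.51, 0.1476, 0.1736]
tool_rot: [179.9, 0.3, -180.0]
force: [-0.0, -0.3, -0.3]
grip_width: 0.0255
gripper_force: 0.0
```

```bash
python3 - <<'E'
from h import *
s=robot.snapshot('wrist'); save(s,'w7'); print(robot.get_state()['position'],mod(s))
a=s['color'][230:380,150:350]; cv2.imwrite('pics/w7c.png',cv2.resize(a,(800,600),interpolation=cv2.INTER_CUBIC)[...,::-1])
E
```

```text
[0.50872755 0.1473515  0.17140295] (array([602.9,  75.9,  32.3,  28.9,   2.6]), np.float64(0.02013644143435178))
```

View pics/w7c.png

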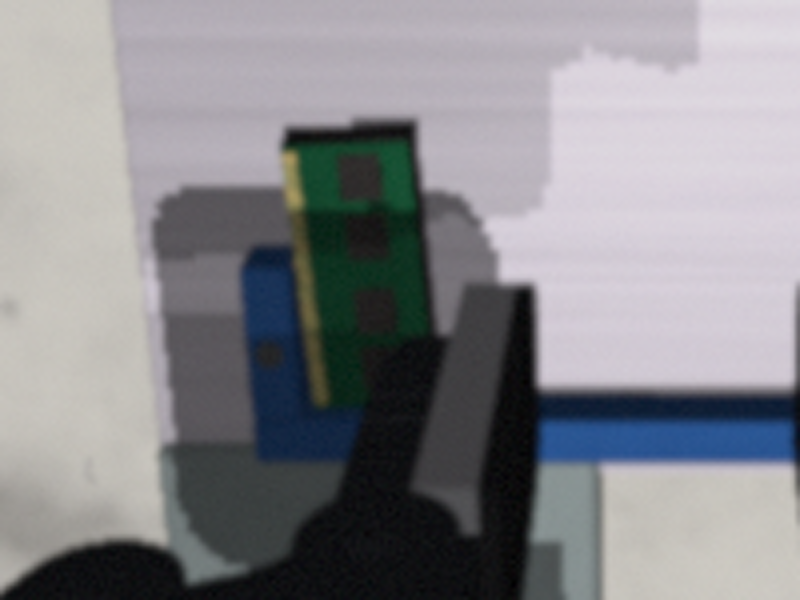

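Call:
{"op": "step_arm", "data": {"series": [[100,0,0,0,0.095],[100,0,0,0,0.095],[100,0,0,0,0.095],[100,0,0,0,0.095],[100,0,0,0,0.095]]}}

```text
time: 16.05
position: [0.507, 0.147, 0.1681]
tool_rot: [-179.8, -0.1, 136.9]
force: [-0.1, 0.3, 0.4]
grip_width: 0.0855
gripper_force: 0.0
```

Call:
{"op": "step_arm", "data": {"series": [[100,0,0,0,0.095],[100,0,0,0,0.095],[100,0,0,0,0.095],[100,0,0,0,0.095],[100,0,0,0,0.095]]}}

```text
time: 16.55
position: [0.507, 0.147, 0.1681]
tool_rot: [-179.8, 0.0, 94.2]
force: [0.4, -0.4, -0.3]
grip_width: 0.0851
gripper_force: 0.0
```

Call:
{"op": "step_arm", "data": {"series": [[100,0,0,0,0.05],[100,0,-0.5,1,0],[100,0,0,1,0],[100,0,0,1,0],[100,0,0,1,0]]}}

```text
time: 17.05
position: [0.4914, 0.1469, 0.0475]
tool_rot: [-179.8, 0.0, 90.0]
force: [0.5, 0.3, 0.2]
grip_width: 0.0858
gripper_force: 0.0
```

Call:
{"op": "step_arm", "data": {"series": [[100,0,0,1,0],[100,0,0,0.8,0],[100,0,0,0.5,0],[100,0,0,0.2,0],[100,0,0,0,0]]}}

```text
time: 17.55
position: [0.4924, 0.1472, -0.025]
tool_rot: [-179.9, 0.0, 90.0]
force: [-0.4, -0.6, 0.3]
grip_width: 0.0853
gripper_force: 0.0
```

```bash
python3 - <<'E'
from h import *
s=tips(); save(s,'w8'); print(robot.get_state()['tool_rot'],mod(s))
E
```

```text
finger -1 n 382 lowest z above tcp [52.8 53.8 54.3 54.6] y [-42.6 -42.4 -42.4 -42.6] world z 27.8 x [-0.3 -0.5 -6.6 -1.7]
finger 1 n 409 lowest z above tcp [52.5 53.5 54.  54.5] y [43.5 43.4 43.4 43.3] world z 27.5 x [ 5.9 -7.5 -0.7 -5.6]
[ 0.49238611  0.14715673 -0.02498418] [-0.4166513  -0.63865368  0.26404758] 0.08528394456299299 17.55
[-1.79991526e+02  1.50847419e-03  9.00143931e+01] (array([5.891e+02, 6.830e+01, 2.400e+00, 6.000e-01, 2.000e-01]), np.float64(0.02033068554397499))
```

Call:
{"op": "step_arm", "data": {"series": [[100,0,0,0.3,0],[100,0,0,0.2,0],[100,0,0.8,0,0],[100,0,0.8,0,0],[100,0,0.35,0,0]]}}

```text
time: 18.1
position: [0.5542, 0.1475, -0.0381]
tool_rot: [179.9, -0.0, 90.0]
force: [-0.3, -0.2, 0.3]
grip_width: 0.0854
gripper_force: 0.0
```

Call:
{"op": "step_arm", "data": {"series": [[100,0,0,0,0],[100,-0.4,0,0,0],[100,-0.4,0,0,0],[100,-0.3,0,0,0],[100,0,0,0,0]]}}

```text
time: 18.6
position: [0.5513, 0.1129, -0.0388]
tool_rot: [-180.0, 0.0, 89.9]
force: [-0.6, 0.1, 0.9]
grip_width: 0.0851
gripper_force: 0.0
```

Call:
{"op": "step_arm", "data": {"series": [[100,-0.1,0,0,0],[100,-0.1,0,0,0],[100,-0.07,0,0,0],[100,0,0,0,0]]}}

```text
time: 19.0
position: [0.5519, 0.1062, -0.0387]
tool_rot: [-180.0, 0.0, 90.0]
force: [0.3, 0.2, -0.3]
grip_width: 0.0853
gripper_force: 0.0
```

Call:
{"op": "step_arm", "data": {"series": [[100,-0.08,0,0,0],[100,-0.05,0,0,0],[100,0,0,0,0]]}}

```text
time: 19.3
position: [0.5519, 0.1025, -0.0387]
tool_rot: [-180.0, -0.0, 90.0]
force: [0.5, 0.1, 0.3]
grip_width: 0.0852
gripper_force: 0.2
```

Call:
{"op": "step_arm", "data": {"series": [[100,-0.03,0,0,0],[100,0,0,0,0]]}}

```text
time: 19.5
position: [0.552, 0.1021, -0.0386]
tool_rot: [180.0, -0.1, 90.0]
force: [-0.6, 3.3, 0.6]
grip_width: 0.0856
gripper_force: 1.7
```

Call:
{"op": "step_arm", "data": {"series": [[100,-0.03,0,0,0],[100,0,0,0,0]]}}

```text
time: 19.7
position: [0.5522, 0.1019, -0.0384]
tool_rot: [180.0, -0.1, 90.0]
force: [-0.7, 7.3, 0.2]
grip_width: 0.0853
gripper_force: 3.4
```

Call:
{"op": "step_arm", "data": {"series": [[100,-0.03,0,0,0],[100,0,0,0,0]]}}

```text
time: 19.9
position: [0.5522, 0.1017, -0.0383]
tool_rot: [179.9, -0.2, 90.1]
force: [0.1, 10.3, 1.5]
grip_width: 0.0855
gripper_force: 4.8
```

Call:
{"op": "step_arm", "data": {"series": [[100,0.3,0,0,0],[100,0.7,0,0,0],[100,0.3,-0.8,0,0],[100,0,-1,0,0],[100,0,-0.8,-0.4,0]]}}

```text
time: 20.4
position: [0.4707, 0.1384, -0.0286]
tool_rot: [-179.7, 0.1, 90.1]
force: [-1.1, -0.4, 0.3]
grip_width: 0.0854
gripper_force: 0.0
```

Call:
{"op": "step_arm", "data": {"series": [[0,-0.9,0,0,0],[0,-0.9,0,0,0],[0,-0.4,0,0,0],[0,0,0,0,0],[0,0,0,0,0]]}}

```text
time: 20.9
position: [0.4741, 0.0729, -0.0267]
tool_rot: [-180.0, -0.0, 90.0]
force: [-0.3, 0.6, -0.6]
grip_width: 0.0123
gripper_force: 0.0
```

Call:
{"op": "step_arm", "data": {"series": [[0,0,0,0,0],[0,0,0,0,0]]}}

```text
time: 21.1
position: [0.474, 0.0733, -0.0268]
tool_rot: [-180.0, -0.0, 90.1]
force: [-1.1, -0.6, 0.2]
grip_width: 0.0002
gripper_force: 0.0
```

Call:
{"op": "step_arm", "data": {"series": [[0,0.07,0.8,0,0],[0,0,0.8,0,0],[0,0,0.5,0,0],[0,0,0.25,0,0],[0,0,0,0,0]]}}

```text
time: 21.6
position: [0.5451, 0.0752, -0.0267]
tool_rot: [180.0, -0.0, 90.0]
force: [-1.1, 0.6, -0.7]
grip_width: -0.0
gripper_force: 0.0
```

Call:
{"op": "step_arm", "data": {"series": [[0,0,0.1,0,0],[0,0,0.06,0,0],[0,0,0,0,0]]}}

```text
time: 21.9
position: [0.5489, 0.0749, -0.0267]
tool_rot: [-180.0, 0.0, 90.0]
force: [0.6, 0.6, -0.2]
grip_width: 0.0001
gripper_force: 0.0
```

Call:
{"op": "step_arm", "data": {"series": [[0,0,0.03,0,0],[0,0,0,0,0]]}}

```text
time: 22.1
position: [0.55, 0.0748, -0.0266]
tool_rot: [180.0, -0.0, 90.0]
force: [0.7, 0.3, -0.1]
grip_width: 0.0
gripper_force: 0.0
```

Call:
{"op": "step_arm", "data": {"series": [[0,0,0.03,0,0],[0,0,0,0,0]]}}

```text
time: 22.3
position: [0.5511, 0.0748, -0.0266]
tool_rot: [180.0, 0.0, 90.0]
force: [-0.7, 0.1, 0.8]
grip_width: 0.0001
gripper_force: 0.0
```

Call:
{"op": "step_arm", "data": {"series": [[0,0,0.03,0,0],[0,0,0,0,0]]}}

```text
time: 22.5
position: [0.5521, 0.0748, -0.0266]
tool_rot: [180.0, 0.0, 90.0]
force: [-0.8, 0.5, -0.2]
grip_width: 0.0002
gripper_force: 0.0
```

Call:
{"op": "step_arm", "data": {"series": [[0,0,0.03,0,0],[0,0,0,0,0]]}}

```text
time: 22.7
position: [0.553, 0.0748, -0.0266]
tool_rot: [180.0, -0.0, 90.0]
force: [-1.6, 0.6, -0.0]
grip_width: -0.0003
gripper_force: 0.0
```

Call:
{"op": "step_arm", "data": {"series": [[0,0,0.03,0,0],[0,0,0,0,0]]}}

```text
time: 22.9
position: [0.5539, 0.0748, -0.0267]
tool_rot: [180.0, 0.0, 90.0]
force: [-0.2, -0.2, -0.8]
grip_width: 0.0003
gripper_force: 0.0
```

Call:
{"op": "step_arm", "data": {"series": [[0,0,0.03,0,0],[0,0,0,0,0]]}}

```text
time: 23.1
position: [0.5548, 0.0748, -0.0266]
tool_rot: [180.0, 0.0, 90.0]
force: [0.5, 0.0, 0.1]
grip_width: 0.0003
gripper_force: 0.0
```

Call:
{"op": "step_arm", "data": {"series": [[0,0,-0.5,0,0],[0,0,-1,-0.5,0],[0,0.5,0,-1,-0.095],[0,0.5,0,-1,-0.095],[0,0.5,0,-1,-0.095]]}}

```text
time: 23.6
position: [0.5026, 0.1194, 0.0794]
tool_rot: [-180.0, -0.0, 116.0]
force: [0.6, 0.7, -0.6]
grip_width: -0.0001
gripper_force: 0.0
```

Call:
{"op": "step_arm", "data": {"series": [[0,0.5,0,-1,-0.095],[0,0.5,0,-1,-0.095],[0,0.5,0,-0.8,-0.095],[0,0,0,0,-0.095],[0,0,0,0,-0.095]]}}

```text
time: 24.1
position: [0.4783, 0.1565, 0.1639]
tool_rot: [179.9, 0.1, 158.8]
force: [-0.1, -0.3, -0.6]
grip_width: -0.0004
gripper_force: 0.0
```

Call:
{"op": "step_arm", "data": {"series": [[0,0,0,0,-0.095],[0,0,0,0,-0.095],[0,0,0,0,-0.05],[0,0,0,0,0]]}}

```text
time: 24.5
position: [0.4778, 0.1559, 0.1623]
tool_rot: [-180.0, -0.0, -180.0]
force: [-0.2, -0.5, -0.2]
grip_width: 0.0002
gripper_force: 0.0
```

```bash
python3 - <<'E'
from h import *
s=robot.snapshot('wrist'); save(s,'w9'); st=robot.get_state(); print(st['position'],st['tool_rot'],mod(s))
c=proj(s,[.6,.076,.015]); print(c,proj(s,st['position']+[0,0,.045]))
u,v=int(c[0]),int(c[1]); a=s['color'][max(v-90,0):v+60,max(u-100,0):u+100]; print(max(v-90,0),max(u-100,0)); cv2.imwrite('pics/w9c.png',cv2.resize(a,(800,600),interpolation=cv2.INTER_CUBIC)[...,::-1])
# right (gold) edge of the module & fence edges by row
q=cv2.cvtColor(s['color'],cv2.COLOR_RGB2HSV).astype(int)
gg=((q[...,0]>18)&(q[...,0]<95)&(q[...,1]>60)); gg=big(cv2.morphologyEx(gg.astype(np.uint8),cv2.MORPH_CLOSE,np.ones((5,5))))
L=[];Rr=[]
for r in np.where(gg.any(1))[0][3:-3:2]:
    k=np.where(gg[r])[0]; L.append(at_z(s,(k.min()-.5,r),.018)[:2]); Rr.append(at_z(s,(k.max()+.5,r),.018)[:2])
L,Rr=np.array(L),np.array(Rr)
for X in (L,Rr): k=np.polyfit(X[:,0],X[:,1],1); print('edge',np.degrees(k[0]),np.polyval(k,[.57,.6,.63]),X[:,0].min(),X[:,0].max(),np.std(X[:,1]-np.polyval(k,X[:,0])))
E
```

```text
[0.47777712 0.15593209 0.16228951] [-1.79999042e+02 -3.02778847e-03  1.79928106e+02] (array([5.951e+02, 7.580e+01, 5.700e+01, 2.950e+01, 4.000e-01]), np.float64(0.020048329473432797))
[231.54111651 333.94063458] [317.08817643 326.47622734]
243 131
edge 2.2192018001751856 [0.06011155 0.06127352 0.06243549] 0.5691857895778123 0.6355265749463253 0.0006969124449780542
edge 0.5883429671467145 [0.09032617 0.09063423 0.09094228] 0.5691570209093425 0.6355007703569432 0.0012143808475262037
```

View pics/w9c.png

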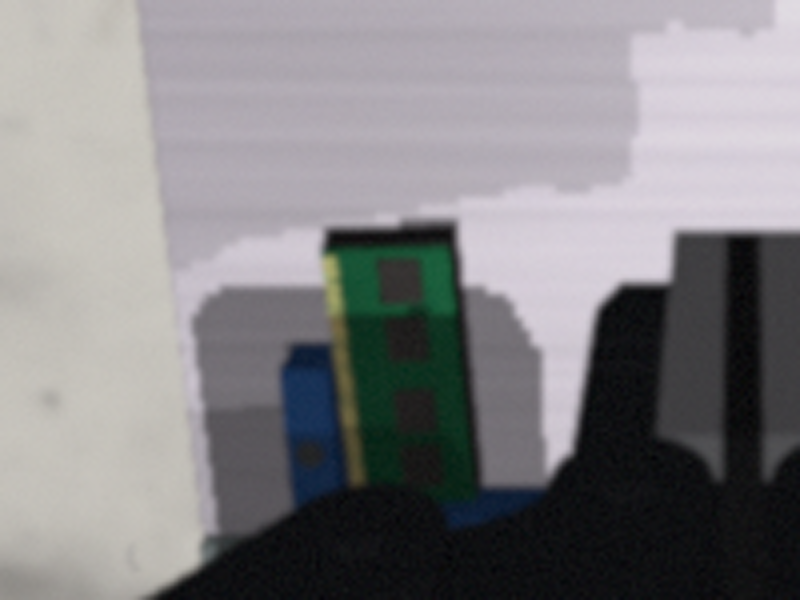

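Call:
{"op": "step_arm", "data": {"series": [[0,-0.25,-0.9,0.9,0],[0,-0.25,-0.9,1,0],[0,-0.23,-0.88,1,0],[0,0,0,1,0],[0,0,0,1,0]]}}

```text
time: 25.05
position: [0.5001, 0.0747, 0.0144]
tool_rot: [180.0, 0.0, 179.8]
force: [0.8, 0.1, -0.7]
grip_width: 0.0002
gripper_force: 0.0
```

Call:
{"op": "step_arm", "data": {"series": [[0,0,0,0.8,0],[0,0,0,0.4,0],[0,0,0,0.15,0],[0,-0.5,0,0,0],[0,-0.5,0,0,0]]}}

```text
time: 25.55
position: [0.531, 0.0757, -0.0241]
tool_rot: [180.0, 0.1, -180.0]
force: [0.3, -0.1, 0.4]
grip_width: -0.0001
gripper_force: 0.0
```

Call:
{"op": "step_arm", "data": {"series": [[0,-0.4,0,0,0],[0,-0.15,0,0,0],[0,0,0,0,0]]}}

```text
time: 25.85
position: [0.5473, 0.0756, -0.0244]
tool_rot: [180.0, 0.1, -180.0]
force: [0.3, -0.0, -0.0]
grip_width: -0.0002
gripper_force: 0.0
```

Call:
{"op": "step_arm", "data": {"series": [[0,0,0,0.07,0],[0,-0.12,0,0,0],[0,-0.06,0,0,0],[0,-0.03,0,0,0],[0,0,0,0,0]]}}

```text
time: 26.35
position: [0.5527, 0.0756, -0.0273]
tool_rot: [-180.0, 0.0, -180.0]
force: [0.2, 0.4, 0.6]
grip_width: 0.0
gripper_force: 0.0
```

Call:
{"op": "step_arm", "data": {"series": [[0,-0.03,0,0,0],[0,0,0,0,0]]}}

```text
time: 26.55
position: [0.5536, 0.0755, -0.0272]
tool_rot: [-180.0, 0.0, -180.0]
force: [-0.1, -0.6, 0.2]
grip_width: 0.0002
gripper_force: 0.0
```

Call:
{"op": "step_arm", "data": {"series": [[0,-0.03,0,0,0],[0,0,0,0,0]]}}

```text
time: 26.75
position: [0.5544, 0.0756, -0.0273]
tool_rot: [-180.0, -0.0, -180.0]
force: [-0.2, 0.0, 0.2]
grip_width: 0.0001
gripper_force: 0.0
```

Call:
{"op": "step_arm", "data": {"series": [[0,-0.03,0,0,0],[0,0,0,0,0]]}}

```text
time: 26.95
position: [0.5546, 0.0756, -0.0274]
tool_rot: [180.0, -0.1, -180.0]
force: [-3.0, 0.5, 2.6]
grip_width: 0.0
gripper_force: 1.4
```

Call:
{"op": "step_arm", "data": {"series": [[0,-0.03,0,0,0],[0,0,0,0,0]]}}

```text
time: 27.15
position: [0.5547, 0.0756, -0.0275]
tool_rot: [-180.0, -0.2, -180.0]
force: [-5.2, -0.5, 4.5]
grip_width: -0.0003
gripper_force: 3.1
```

Call:
{"op": "step_arm", "data": {"series": [[0,-0.03,0,0,0],[0,0,0,0,0]]}}

```text
time: 27.35
position: [0.5547, 0.0756, -0.0277]
tool_rot: [-180.0, -0.3, -180.0]
force: [-9.2, 0.6, 7.9]
grip_width: 0.0001
gripper_force: 4.3
```

Call:
{"op": "step_arm", "data": {"series": [[0,0.4,0,0,0],[0,0.6,0,0,0],[50,0,0,0,0],[50,0,0,0,0],[50,0,0,0,0]]}}

```text
time: 27.85
position: [0.5282, 0.0755, -0.0268]
tool_rot: [180.0, 0.1, -180.0]
force: [0.6, -0.0, -0.5]
grip_width: 0.0423
gripper_force: 0.0
```

Call:
{"op": "step_arm", "data": {"series": [[50,0,0,0,0],[50,0,0,0,0],[50,0,0,0,0],[50,0,0,0,0],[50,0,0,0,0]]}}

```text
time: 28.35
position: [0.5271, 0.0755, -0.0274]
tool_rot: [-180.0, -0.0, -180.0]
force: [-0.3, -0.1, 1.0]
grip_width: 0.0428
gripper_force: 0.0
```

Call:
{"op": "step_arm", "data": {"series": [[50,0,0,0,0],[50,0,0,0,0],[50,-0.4,0,0.06,0],[50,-0.3,0,0,0],[50,0,0,0,0]]}}

```text
time: 28.85
position: [0.5501, 0.0755, -0.0286]
tool_rot: [180.0, 0.1, -180.0]
force: [-0.1, 0.0, 0.5]
grip_width: 0.0426
gripper_force: 0.0
```

Call:
{"op": "step_arm", "data": {"series": [[50,-0.17,0,0.03,0],[50,-0.1,0,0,0],[50,0,0,0,0]]}}

```text
time: 29.15
position: [0.5566, 0.0755, -0.03]
tool_rot: [180.0, 0.0, -180.0]
force: [0.3, 0.1, 0.2]
grip_width: 0.0429
gripper_force: 0.0
```

Call:
{"op": "step_arm", "data": {"series": [[25,0,0,0,0],[25,0,0,0,0],[25,0,0,0,0],[25,0,0,0,0]], "force": 25}}

```text
time: 29.55
position: [0.5552, 0.0758, -0.03]
tool_rot: [180.0, -0.1, -180.0]
force: [-4.4, 1.6, 4.8]
grip_width: 0.0216
gripper_force: 5.5
```

Call:
{"op": "step_arm", "data": {"series": [[50,0.1,0,0,0],[50,0,0,0,0],[50,0,0,0,0],[50,-0.1,0,0,0],[50,-0.07,0,0,0]]}}

```text
time: 30.05
position: [0.5589, 0.0755, -0.0298]
tool_rot: [-180.0, 0.0, -180.0]
force: [0.5, -0.2, -0.1]
grip_width: 0.0429
gripper_force: 0.0
```

Call:
{"op": "step_arm", "data": {"series": [[50,-0.04,0,0,0],[50,0,0,0,0]]}}

```text
time: 30.25
position: [0.5599, 0.0755, -0.0299]
tool_rot: [-180.0, 0.0, -180.0]
force: [0.2, -1.2, -0.1]
grip_width: 0.0426
gripper_force: 0.0
```

```bash
python3 - <<'E'
from h import *
s=tips(); save(s,'w10'); 
# camera head near face from the top view & scene
for n in ['top','scene']:
    c=cloud(robot.snapshot(n)); k=c[(c[...,2]>.15)&(c[...,2]<.25)&(c[...,0]>.57)&(c[...,0]<.72)&(c[...,1]>.02)&(c[...,1]<.13)]
    print(n,len(k),np.round(np.percentile(k,[1,50,99],axis=0),3).tolist() if len(k) else '')
E
```

```text
finger -1 n 605 lowest z above tcp [51.9 52.1 52.3 52.5] y [-21.6 -22.5 -26.5 -21.6] world z 22.0 x [ 0.5 11.  11.5 -0.9]
finger 1 n 591 lowest z above tcp [51.9 52.1 52.2 52.5] y [24.3 21.2 21.  21. ] world z 22.0 x [10.5  6.5  9.9  8.8]
[ 0.55988429  0.07552419 -0.02992054] [ 0.24724877 -1.23036799 -0.09841742] 0.04258690130622366 30.25
top 1929 [[0.609, 0.041, 0.188], [0.656, 0.08, 0.232], [0.714, 0.127, 0.239]]
scene 586 [[0.665, 0.041, 0.192], [0.682, 0.079, 0.232], [0.705, 0.128, 0.249]]
```

Call:
{"op": "step_arm", "data": {"series": [[28,0,0,0,0],[25,0,0,0,0],[25,0,0,0,0],[25,0,0,0,0]], "force": 25}}

```text
time: 30.8
position: [0.5595, 0.0756, -0.0298]
tool_rot: [180.0, -0.0, -180.0]
force: [-0.9, -0.4, 1.7]
grip_width: 0.0286
gripper_force: 24.6
```

Call:
{"op": "step_arm", "data": {"series": [[25,0.1,0,0,0],[25,0.2,0,0,0],[25,0.3,0,0,0],[25,0.3,0,0,0],[25,0.3,0,0,0]]}}

```text
time: 31.3
position: [0.5228, 0.0756, -0.0298]
tool_rot: [180.0, 0.0, -180.0]
force: [1.5, 0.6, 1.9]
grip_width: 0.0282
gripper_force: 24.7
```

Call:
{"op": "step_arm", "data": {"series": [[25,0.3,0,0,0],[25,0.3,0,0,0],[25,0.2,0,0,0],[25,0.1,0,0,0],[25,0,0,0,0]]}}

```text
time: 31.8
position: [0.4958, 0.0756, -0.0298]
tool_rot: [-180.0, -0.1, -180.0]
force: [-2.0, -0.0, 5.3]
grip_width: 0.0283
gripper_force: 25.2
```

Call:
{"op": "step_arm", "data": {"series": [[50,0,0,0,0],[50,0,0,0,0],[50,0,0,-0.5,0],[50,0.5,0.6,-1,0],[50,0.5,0.6,-1,0]]}}

```text
time: 32.3
position: [0.4653, 0.1115, 0.0447]
tool_rot: [-180.0, -0.2, 179.9]
force: [0.2, 0.5, 0.3]
grip_width: 0.0426
gripper_force: 0.0
```

Call:
{"op": "step_arm", "data": {"series": [[50,0.5,0.6,-1,0],[50,0.3,0.5,-1,0],[50,0,0,-1,0],[50,0,0,-0.5,0],[50,0,0,0,0]]}}

```text
time: 32.8
position: [0.4441, 0.1448, 0.1523]
tool_rot: [180.0, 0.2, -180.0]
force: [-0.4, 0.1, 0.2]
grip_width: 0.0426
gripper_force: 0.0
```

```bash
python3 - <<'E'
from h import *
s=robot.snapshot('wrist'); save(s,'w11'); st=robot.get_state(); print(st['position'],st['tool_rot'],mod(s))
q=cv2.cvtColor(s['color'],cv2.COLOR_RGB2HSV); c=cloud(s)
# block top: raised area in depth, refine by dark top
P=(abs(c[...,2]-.0265)<.006)&(c[...,1]>.33)&(c[...,1]<.45)&(c[...,0]>.5)&(c[...,0]<.64)
print('block',cv2.minAreaRect((c[P][:,:2]*1000).astype(np.float32)),P.sum())
E
```

```text
[0.44295067 0.14439781 0.15016036] [ 1.79994658e+02  5.34434688e-02 -1.79996166e+02] (array([521.6,  77.2,  38.8,  29.2,   6.4]), np.float64(0.020095102286667915))
block ((569.3832397460938, 391.80804443359375), (43.79989242553711, 83.81486511230469), 76.5488052368164) 4127
```

```bash
cat >> h.py <<'E'
def mod2(s,z=.019,box=None):
    q=cv2.cvtColor(s['color'],cv2.COLOR_RGB2HSV).astype(int); c=cloud(s)
    g=(q[...,0]>18)&(q[...,0]<95)&(q[...,1]>60)&(q[...,2]>15)
    if box: g&=(c[...,0]>box[0])&(c[...,0]<box[1])&(c[...,1]>box[2])&(c[...,1]<box[3])
    g=big(cv2.morphologyEx(g.astype(np.uint8),cv2.MORPH_CLOSE,np.ones((11,11))))
    r=np.where(g.any(1))[0]; cc=np.where(g.any(0))[0]
    return worldrect(s,g,z),'rows',r.min(),r.max(),'cols',cc.min(),cc.max(),g.sum()
E
python3 - <<'E'
from h import *
s=robot.snapshot('wrist'); print(mod2(s,box=(.46,.66,.03,.13)))
print([proj(s,p).round() for p in [(.50,.06,.019),(.50,.09,.019),(.572,.06,.019),(.572,.09,.019)]])
c=cloud(s); P=(abs(c[...,2]-.019)<.005)&(c[...,0]>.47)&(c[...,0]<.62)&(c[...,1]>.04)&(c[...,1]<.12)
print('depth',P.sum(),cv2.minAreaRect((c[P][:,:2]*1000).astype(np.float32)))
t=robot.snapshot('top'); print('top',mod2(t,box=(.46,.66,.03,.13)))
t=robot.snapshot('scene'); print('scene',mod2(t,box=(.46,.66,.03,.13)))
E
```

```text
(array([519.2,  76.9,  35.6,  29.4,   5.9]), 'rows', np.int64(278), np.int64(317), 'cols', np.int64(220), np.int64(256), np.int64(1004))
[array([217., 277.]), array([253., 277.]), array([224., 350.]), array([257., 350.])]
depth 1168 ((534.8987426757812, 78.65912628173828), (68.60868835449219, 29.966495513916016), 5.776866912841797)
top (array([511.3, 112.2, 133.3,  65.8, -52.4]), 'rows', np.int64(227), np.int64(266), 'cols', np.int64(293), np.int64(340), np.int64(819))
scene (array([1011.5,  173.1,   61.1,   57.5,   57.3]), 'rows', np.int64(76), np.int64(92), 'cols', np.int64(258), np.int64(289), np.int64(114))
```

Call:
{"op": "step_arm", "data": {"series": [[50,-0.8,-0.6,0.5,0],[50,-0.8,-0.6,0.8,0],[50,-0.8,-0.6,0.8,0],[50,-0.67,-0.4,0.8,0],[50,0,0,0.8,-0.064]]}}

```text
time: 33.5
position: [0.5355, 0.0767, 0.0364]
tool_rot: [-180.0, -0.1, -174.2]
force: [0.4, 0.5, 0.4]
grip_width: 0.0428
gripper_force: 0.0
```

Call:
{"op": "step_arm", "data": {"series": [[50,0,0,0.8,0],[50,0,0,0.5,0],[50,0,0,0.3,0],[50,0,0,0.15,0],[50,0,0,0,0]]}}

```text
time: 34.0
position: [0.5345, 0.0786, -0.0136]
tool_rot: [180.0, -0.0, -174.2]
force: [0.5, -0.5, 0.1]
grip_width: 0.0428
gripper_force: 0.0
```

Call:
{"op": "step_arm", "data": {"series": [[50,0,0,0.3,0],[50,0,0,0.18,0],[50,0,0,0,0],[28,0,0,0,0],[25,0,0,0,0]]}}

```text
time: 34.5
position: [0.535, 0.0786, -0.0274]
tool_rot: [-180.0, 0.1, -174.2]
force: [0.7, -0.1, 0.3]
grip_width: 0.0292
gripper_force: 25.8
```

Call:
{"op": "step_arm", "data": {"series": [[25,0,0,0,0],[25,0,0,0,0],[25,0,0,0,0]]}}

```text
time: 34.8
position: [0.5347, 0.0785, -0.0277]
tool_rot: [-180.0, 0.0, -174.2]
force: [0.0, -0.2, 1.4]
grip_width: 0.029
gripper_force: 25.9
```

Call:
{"op": "step_arm", "data": {"series": [[25,0,0,-0.3,0],[25,0,0,-0.8,0],[25,0,0,-1,0.071],[25,0,0,-1,0.071],[25,0,0,-1,0.071]]}}

```text
time: 35.3
position: [0.5345, 0.0785, 0.0969]
tool_rot: [180.0, 0.0, 166.3]
force: [0.3, -0.0, -0.3]
grip_width: 0.0289
gripper_force: 25.8
```

Call:
{"op": "step_arm", "data": {"series": [[25,0.3,0.7,-1,0],[25,0.4,0.9,-0.9,0],[25,0.5,1,0,0],[25,0.5,1,0,0],[25,0.5,1,0,0]]}}

```text
time: 35.8
position: [0.5021, 0.2293, 0.1534]
tool_rot: [180.0, 0.1, 166.6]
force: [0.1, -0.2, 0.9]
grip_width: 0.0291
gripper_force: 25.8
```

Call:
{"op": "step_arm", "data": {"series": [[25,0.4,0.8,0,0],[25,0,0.5,0,0],[25,0,0,0,0],[25,0,0,0,0]]}}

```text
time: 36.2
position: [0.5001, 0.2683, 0.1522]
tool_rot: [-180.0, 0.0, 166.6]
force: [-0.2, 0.1, -0.4]
grip_width: 0.0287
gripper_force: 25.8
```

```bash
python3 - <<'E'
from h import *
s=robot.snapshot('wrist'); st=robot.get_state(); print(st['position'],st['tool_rot'],st['grip_width'])
c=cloud(s); q=s['color'].astype(int)
P=(abs(c[...,2]-.0265)<.004)&(c[...,1]>.33)&(c[...,1]<.45)&(c[...,0]>.5)&(c[...,0]<.64)
print('block',cv2.minAreaRect((c[P][:,:2]*1000).astype(np.float32)),P.sum(),np.median(c[P][:,2]))
print('by colour plane .025',worldrect(s,P,.025))
# held module in tool frame
L=(c-st['position'])@rot(st['tool_rot']); M=(abs(-L[...,2]-.048)<.006)&(abs(L[...,0])<.05)&(abs(L[...,1])<.02)&(q[...,1]>q[...,0]+8)
print('module tool-frame mm',cv2.minAreaRect((L[M][:,:2]*1000).astype(np.float32)),M.sum(),np.median(-L[M][:,2]))
E
```

```text
[0.50005634 0.26790213 0.15208967] [-1.79962410e+02  1.35536947e-03  1.66569262e+02] 0.02919792726652041
block ((569.5245971679688, 391.8878173828125), (42.226619720458984, 83.87310791015625), 76.201171875) 4877 0.02665008806200475
by colour plane .025 [569.1 391.7  83.7  42.9 -13.3]
module tool-frame mm ((-1.5773200988769531, 0.8097209930419922), (29.005496978759766, 68.66490173339844), 89.36088562011719) 8003 0.04791527079016642
```

Call:
{"op": "step_arm", "data": {"series": [[25,-0.25,0.9,0,0],[25,-0.25,0.95,0,0],[25,-0.25,0.95,0,0],[25,-0.25,0.95,0.3,0],[25,-0.24,0.8,0.8,0]]}}

```text
time: 36.75
position: [0.5708, 0.3939, 0.1221]
tool_rot: [179.8, 0.3, 166.5]
force: [0.6, 0.2, -0.1]
grip_width: 0.0287
gripper_force: 25.9
```

Call:
{"op": "step_arm", "data": {"series": [[25,0,0,1,0],[25,0,0,1,0.002],[25,0,0,0.8,0],[25,0,0,0.4,0],[25,0,0,0,0]]}}

```text
time: 37.25
position: [0.5665, 0.3911, 0.0207]
tool_rot: [-179.8, -0.2, 166.4]
force: [-0.3, -0.0, -0.8]
grip_width: 0.0289
gripper_force: 25.8
```

Call:
{"op": "step_arm", "data": {"series": [[25,0,0,0,0],[25,0,0,0,0]]}}

```text
time: 37.45
position: [0.569, 0.3935, 0.0255]
tool_rot: [179.9, 0.1, 166.4]
force: [-0.4, 1.0, 0.2]
grip_width: 0.0294
gripper_force: 25.8
```

Call:
{"op": "step_arm", "data": {"series": [[25,0,0,0.4,0],[25,0,0,0.3,0],[25,0,0,0,0],[25,0,0,0,0],[25,0,0,0,0]]}}

```text
time: 37.95
position: [0.5676, 0.3931, 0.0022]
tool_rot: [180.0, 0.0, 166.4]
force: [-0.3, 0.9, -0.4]
grip_width: 0.0288
gripper_force: 25.8
```

Call:
{"op": "step_arm", "data": {"series": [[25,0,-0.035,0.2,0],[25,0,0,0.12,0],[25,0,0,0.05,0],[25,0,0,0,0],[25,0,0,0,0]]}}

```text
time: 38.45
position: [0.5673, 0.392, -0.009]
tool_rot: [-180.0, -0.0, 166.4]
force: [0.5, 0.6, -0.4]
grip_width: 0.0285
gripper_force: 25.8
```

Call:
{"op": "step_arm", "data": {"series": [[25,0,0,0.02,0],[25,0,0,0,0]]}}

```text
time: 38.65
position: [0.5673, 0.392, -0.0094]
tool_rot: [180.0, 0.0, 166.4]
force: [0.2, -0.2, -0.2]
grip_width: 0.0291
gripper_force: 25.8
```

Call:
{"op": "step_arm", "data": {"series": [[25,0,0,0.02,0],[25,0,0,0,0]]}}

```text
time: 38.85
position: [0.5672, 0.3919, -0.0102]
tool_rot: [-180.0, -0.0, 166.4]
force: [0.3, 0.5, -0.1]
grip_width: 0.0291
gripper_force: 25.8
```

Call:
{"op": "step_arm", "data": {"series": [[25,0,0,0.02,0],[25,0,0,0,0]]}}

```text
time: 39.05
position: [0.5674, 0.392, -0.0106]
tool_rot: [180.0, 0.0, 166.4]
force: [-0.4, 0.7, 0.1]
grip_width: 0.0289
gripper_force: 25.9
```

Call:
{"op": "step_arm", "data": {"series": [[25,0,0,0.02,0],[25,0,0,0,0]]}}

```text
time: 39.25
position: [0.5673, 0.392, -0.0107]
tool_rot: [-180.0, 0.0, 166.4]
force: [-2.1, -1.8, 4.0]
grip_width: 0.0293
gripper_force: 26.3
```

Contact at the expected height with 4 N. I'll release, lift off and check.

Call:
{"op": "step_arm", "data": {"series": [[28,0,0,-0.01,0],[34,0,0,0,0],[40,0,0,0,0],[55,0,0,0,0],[55,0,0,0,0]]}}

```text
time: 39.75
position: [0.5671, 0.3918, -0.0117]
tool_rot: [-180.0, -0.0, 166.4]
force: [-0.1, -0.8, 0.3]
grip_width: 0.047
gripper_force: 0.0
```

Call:
{"op": "step_arm", "data": {"series": [[60,0,0,-0.5,0],[60,0,0,-1,0],[60,0,-0.5,-1,0],[60,0.4,-1,-1,0],[60,0.4,-1,-1,0]]}}

```text
time: 40.25
position: [0.5263, 0.3243, 0.1263]
tool_rot: [179.9, 0.1, 166.5]
force: [-0.1, -0.3, 0.1]
grip_width: 0.0512
gripper_force: 0.0
```

Call:
{"op": "step_arm", "data": {"series": [[60,0.4,-1,-0.7,0],[60,0.4,-1,0,0],[60,0.3,-0.5,0,0],[60,0,0,0,0],[60,0,0,0,0]]}}

```text
time: 40.75
position: [0.4772, 0.2598, 0.146]
tool_rot: [179.9, 0.1, 166.4]
force: [-0.2, -0.6, -0.2]
grip_width: 0.0514
gripper_force: 0.0
```

```bash
python3 - <<'E'
from h import *
s=robot.snapshot('wrist'); st=robot.get_state(); print(st['position'],st['time'])
c=cloud(s); B=(c[...,1]>.33)&(c[...,1]<.45)&(c[...,0]>.5)&(c[...,0]<.64)
for nm,z,t in (('module',.037,.005),('block',.0265,.004)):
    P=B&(abs(c[...,2]-z)<t); print(nm,cv2.minAreaRect((c[P][:,:2]*1000).astype(np.float32)),P.sum(),np.median(c[P][:,2]))
P=B&(abs(c[...,2]-.037)<.005); X=c[P]; A=np.c_[X[:,:2]-X[:,:2].mean(0),np.ones(len(X))]; print('slope deg',np.degrees(np.linalg.lstsq(A,X[:,2],rcond=None)[0][:2]))
for n in ('flux_tin','heatsink','camera'):
    for cam in ('top',):
        t=robot.snapshot(cam); print(n,[(np.round(d['centre']),round(d['score'],2)) for d in robot.spot_in(cam,n)[:2]])
E
```

```text
[0.47732364 0.260035   0.1456809 ] 40.8
module ((568.0150756835938, 391.3218688964844), (31.18194007873535, 69.62401580810547), 76.44886779785156) 3180 0.036939268739523134
block ((569.5095825195312, 391.9300231933594), (42.5131721496582, 84.3170166015625), 75.95930480957031) 1529 0.02606082386689229
slope deg [0.85283203 1.97390567]
flux_tin [(array([466., 169.]), 0.89), (array([332., 176.]), 0.64)]
heatsink [(array([425., 180.]), 0.69)]
camera [(array([333., 175.]), 0.82)]
```

```bash
python3 -c "
from plant import robot
print(robot.hand_in())"
```

```text
the job is handed in; nothing more can be done
None
```

The module was pushed flat against both fences in the blue corner and let go. It was then taken out and set on the rest block, about 1.5 mm from centre and within about 0.5° of lengthwise. The job was handed in at about 41 s. The interface allowed no tool lean, so I worked upright and pulled it out by its near end. I felt no contact with the camera, and the tin and heatsink showed no movement beyond a couple of pixels. I viewed 11 pictures, one over the limit of 10.

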